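# Lay out the goldsmith's soldering place

## Robot

A 6-joint arm with a two-finger parallel gripper is mounted at the origin on the work surface. World frame = base frame: x ahead of the robot, y to its left, z up, the work surface at z = 0. Lengths are in mm, angles in rad, forces in N, time in s.
With the tool pointing down it reaches from about 400 to 925 mm from the base axis. Payload 12.5 kg.
Tool frame: the origin (TCP) lies on the mounting face of the last link; the fingertips stand 190 mm ahead of it and the grasp point (between the pads) lies 171 mm ahead of it (env.grasp_offset is the distance from the TCP to the grasp point, in mm); z points along the fingers, y is the direction in which the jaws open and shut (so a half turn about z gives the same grasp; the last joint's range is limited). The gripper opens to 95 mm and grips with 3 to 60 N. Pads are 20 mm wide; open, the fingers measure 119 mm over their backs; the gripper's body (75 mm by 180 mm) begins 59 mm behind the grasp point.
Start: joints at [1.125, 0.491, 1.559, -0, 1.092, -0.106], TCP at [208.288, 589.272, 404.761] pointing down, gripper open.
Joint ranges: [-3.1, 3.1], [-0.84, 2.19], [0.05, 2.79], [-1.13, 4.28], [0.06, 2.93], [-2.69, 2.69]. Speed limits (rad/s): [2.22, 2.22, 2.79, 3.14, 3.14, 3.14].

## Interface

Orientations are given as [roll, pitch, yaw] about the fixed x, y, z axes, in that order (R = Rz(yaw) Ry(pitch) Rx(roll)).
In Python, from cell import env, viewer gives the robot as it stands.
- The arm moves only by the tool play_rows, never from a script. Its argument "increments" is a list of rows, each an object of numbers: "dx", "dy", "dz": the shift along the tool's x, y, z in mm; "rx", "ry", "rz": the turn, a rotation vector about the tool's x, y, z in units of 6 degrees (1.0 is 6 degrees). A call has 1 to 8 rows; each row is the pose to reach, as a shift and turn from the pose measured when the call began, along the tool's axes at that moment; what a row does not reach only later rows make up. A row lasts 1/12 s, in which the tool goes at most 41.7 mm and 7.16 degrees, less where a joint would pass 70% of its speed; a pose out of reach is approached as far as the arm can. A call with a gripper value outside its range is refused whole. "fingers" is the opening, from 0 (shut) to 1 (fully open), set as the call begins (left out, the last holds). The fingers move at their own pace and stop on an object; the grip force is fixed at half the most. Time passes only in rows, so rows that repeat a pose let the fingers close. It gives the time, the measured TCP pose, the force and the opening at its end, in the units of the state.
- env.state(): the state, without advancing time (a new reading comes with each control period).
- viewer.read_camera(name): name is "scene" or "top" or "wrist"; returns a dict with "image" (420x560x3 uint8, red, green, blue), "fx", "fy", "cx", "cy" (pixels), "rvec" (rotation vector, rad) and "tvec" (3), from world to camera coordinates, as OpenCV has them. Camera axes: x right, y down, z forward; pixel columns grow to the right and rows downward; lengths in mm; the calibration is good to about 2 mm. A picture is of the moment at which its call begins. There is no depth.
- env.job_done(): hands the job in, once; it reports no verdict.
The state is a dict: "t": time; "joints": joint angles; "qvel": joint speeds; "tau": joint torques, N m; "eef_pos": TCP position; "tcp_rot": TCP orientation; "ft_force": force on the tool from outside, world axes, zero at the start; "moment": the same for the moment, N m; "opening": opening from 0.0 (shut) to 1.0 (fully open).
Only numpy, scipy, OpenCV 4.12 (cv2) and the standard library are available. Lean on these libraries where they do the work, as an engineer would, in place of code of your own. Each camera call takes 0.05 s, during which the arm holds its last target.

## Task

Lay out the soldering place: lay the black charcoal block flat in the middle of the round turntable and stand the metal napkin ring upright on the middle of the block. Stand the short jar midway between the turntable and the wooden burr block, and stand the tall jar straight behind the turntable (on the side away from the robot) with a gap of about 2 cm between them. Keep both jars upright all the time, and let go of everything.

Things in the scene. Friction and masses are not known exactly. Their poses are not given: they have to be found in the camera images.
- turntable_top (a point): fixed round soldering turntable, dark steel with a pale scorched ceramic disc on top, 120 mm across (the flat pale disc 115 mm), 45 mm high; it does not turn. The point is the centre of its top face, 45 mm above the table; its axes are the world's: x away from the robot, y to the robot's left, z up.
- burr_mid (a point): fixed square pale wooden burr block, 70 x 70 mm and 35 mm high, standing to the left or the right of the turntable, full of small holes, with thin steel burrs standing up to 70 mm above the table. The point is its centre, half-way up (17.5 mm above the table). On the turntable's other side stands a steel bench block on a black pad, which is not part of the job.
- charcoal_mid (a point): loose black charcoal block, 50 mm (its x) by 80 mm (its y) by 32 mm high (its z), 80 g, lying flat on the table. The point is its centre, 16 mm above its underside.
- ring_mid (a point): loose plain silvery napkin ring, an open tube 44 mm outside and 37 mm inside diameter, 34 mm high, 60 g, standing with its axis (its z) upright on the table. The point is its centre, 17 mm above its lower edge.
- short_jar_mid (a point): loose closed amber glass jar with a flat aluminium lid, the shorter and wider of two such jars: 56 mm across, 45 mm high, 140 g, standing on the table. The point is its centre, half-way up (22.5 mm above its underside); z is its upright axis.
- tall_jar_mid (a point): loose closed amber glass jar with a flat aluminium lid, the taller and narrower of two such jars: 40 mm across, 85 mm high, 200 g, standing on the table. The point is its centre, half-way up (42.5 mm above its underside); z is its upright axis.
There are look-alikes about, which are no part of the job. Several things look just like the part that bears burr_mid: the one meant starts nearest to the robot's base.

How it is judged:
By the outcome, as a careful person would: the job done as asked, in the order asked, and still so for the second after the job is handed in, with the robot touching nothing.
It also fails if it takes over 112 s, if anything falls off the work surface, if the arm or the gripper's body presses on something with over 40 N, if the wrist force passes 120 N, or if a joint passes its speed limit or range.

## Working session

There is one attempt and no reset: what is moved stays moved. The work goes in short steps, Python scripts to look and compute and a tool call to move; the robot and the scene stay as the last step left them, time stands still between calls to the robot, and variables do not carry over. Pictures are saved under pics/ and viewed, and the job is handed in when it is done.

Besides the shell and the picture viewer there is one more tool, called after "Emit:" by a JSON object that holds its "method" and its "body", one argument or row to a line. play_rows: Moves the arm, as the interface text tells. Its arguments: {"type":"object","properties":{"increments":{"type":"array","items":{"type":"object","properties":{"dx":{"type":"number"},"dy":{"type":"number"},"dz":{"type":"number"},"rx":{"type":"number"},"ry":{"type":"number"},"rz":{"type":"number"}}}},"fingers":{"type":"number"}},"required":["increments"]}

```bash
ls; mkdir -p pics; python3 - <<'E'
from cell import env, viewer
import cv2
print(env.state())
for n in("scene","top","wrist"):
    r=viewer.read_camera(n); cv2.imwrite(f"pics/{n}0.png",r["image"][:,:,::-1]); print(n,r["fx"],r["fy"],r["cx"],r["cy"],r["rvec"],r["tvec"])
E
```

```text
pics
{'t': 0.0, 'joints': array([ 1.12539021e+00,  4.91550531e-01,  1.55943647e+00, -5.32428299e-06,
        1.09169400e+00, -1.05629954e-01]), 'qvel': array([ 4.93290094e-04, -6.01487377e-05, -1.75669780e-03, -3.80645465e-04,
       -4.24669938e-04,  1.43428357e-03]), 'tau': array([-1.62000808e-03, -6.12628913e+01, -2.58179319e+01,  6.92262151e-02,
        4.82266804e-02, -1.07755075e-04]), 'eef_pos': array([208.28095088, 589.24190103, 404.17171494]), 'tcp_rot': array([-3.14050988e+00, -1.10051706e-04,  2.80181889e+00]), 'ft_force': array([0.6358278 , 0.71905785, 0.44275272]), 'moment': array([ 0.007064  , -0.00594559,  0.01073537]), 'opening': 1.0015731547964815}
scene 451.35483671232055 451.35483671232055 285.7017737161684 208.02519925714833 [ 1.67566293  2.15169927 -0.64252901] [  40.64252836 -442.72980792 1400.1151845 ]
top 485.4996194703598 485.4996194703598 276.99057877023546 200.81747800162645 [ 2.22812467 -2.17120184  0.02861708] [  84.0026961   535.12073101 1435.95305022]
wrist 344.8858594353483 344.8858594353483 277.6248823096611 214.31900773899508 [-2.37320502 -1.67679553 -0.23409957] [-624.63934857  -30.83739169  391.26003534]
```

View pics/scene0.png

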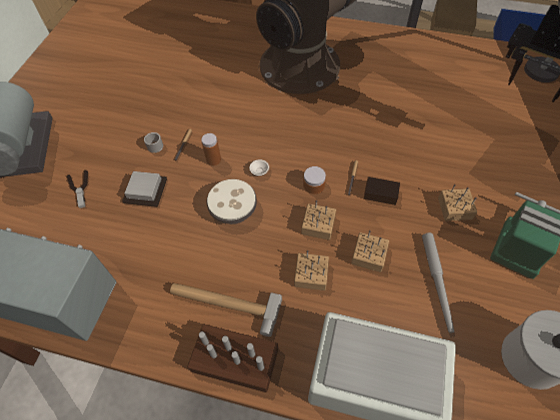

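View pics/top0.png

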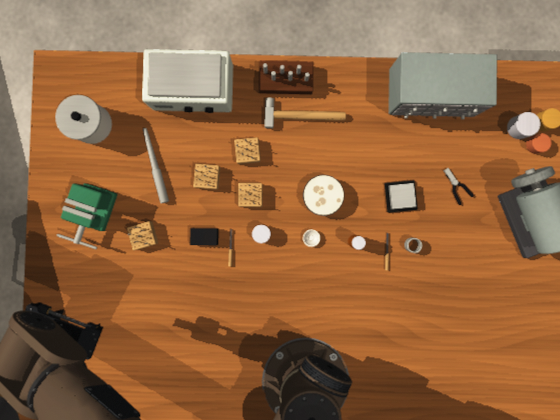

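View pics/wrist0.png

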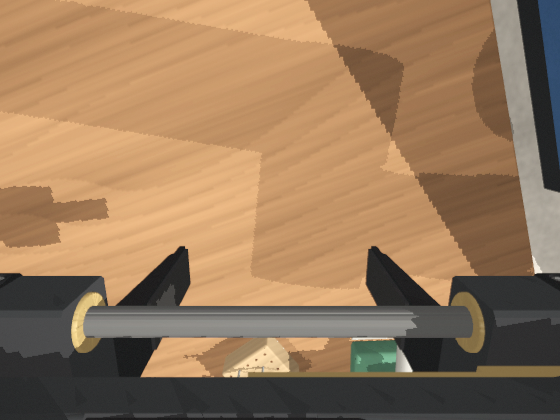

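The scene picture has the robot at the top, with −y on the left. The top picture has +x up and +y left. In the top view:

| Thing | Pixel |
|---|---|
| Turntable | (324,195) |
| Burr blocks | (250,195), (206,176), (247,151), (141,236) |
| Charcoal block | (204,237) |
| Short jar | (261,234) |
| Tall jar | (358,243) |
| Ring | (414,246) |

The wrist picture shows only bare table. Next I'll measure these.

```bash
cat > h.py <<'E'
from cell import env, viewer
import cv2, numpy as np
def ray(r,u,v,z):
    R,_=cv2.Rodrigues(np.array(r["rvec"],float)); t=np.array(r["tvec"],float).ravel()
    C=-R.T@t; d=R.T@np.array([(u-r["cx"])/r["fx"],(v-r["cy"])/r["fy"],1.])
    return C+d*(z-C[2])/d[2]
def proj(r,P):
    K=np.array([[r["fx"],0,r["cx"]],[0,r["fy"],r["cy"]],[0,0,1.]])
    p,_=cv2.projectPoints(np.array(P,float).reshape(-1,1,3),np.array(r["rvec"],float),np.array(r["tvec"],float),K,None); return p.reshape(-1,2)
def crop(im,x0,y0,x1,y1,s,name):
    c=cv2.resize(im[y0:y1,x0:x1,::-1],None,fx=s,fy=s,interpolation=cv2.INTER_NEAREST); cv2.imwrite(name,c)
E
python3 - <<'E'
from h import *
r=viewer.read_camera("top"); im=r["image"]
hsv=cv2.cvtColor(im,cv2.COLOR_RGB2HSV)
for n,u,v,z in [("tt",324,195,45),("b1",250,195,35),("b2",206,176,35),("b3",247,151,35),("b4",141,236,35),("char",204,237,32),("sj",261,234,45),("tj",358,243,85),("ring",414,246,34)]:
    P=ray(r,u,v,z); print(n,P.round(1),np.hypot(*P[:2]).round(), hsv[v,u])
crop(im,180,170,280,260,8,"pics/topL.png"); crop(im,290,170,440,260,5,"pics/topR.png")
s=viewer.read_camera("scene"); crop(s["image"],130,120,410,290,2.8,"pics/sc1.png")
E
```

```text
tt [552.  -38.5  45. ] 553.0 [ 25  25 244]
b1 [546.9 177.   35. ] 575.0 [ 16 146 170]
b2 [599.4 307.7  35. ] 674.0 [ 17 137 153]
b3 [676.  189.5  35. ] 702.0 [ 17 143 193]
b4 [418.7 492.5  35. ] 646.0 [ 16 134 103]
char [420.6 308.5  32. ] 522.0 [10 23 34]
sj [434.2 141.3  45. ] 457.0 [  9   8 232]
tj [ 417.5 -133.5   85. ] 438.0 [ 12  11 232]
ring [ 410.6 -304.6   34. ] 511.0 [ 12 174  69]
```

View pics/topL.png

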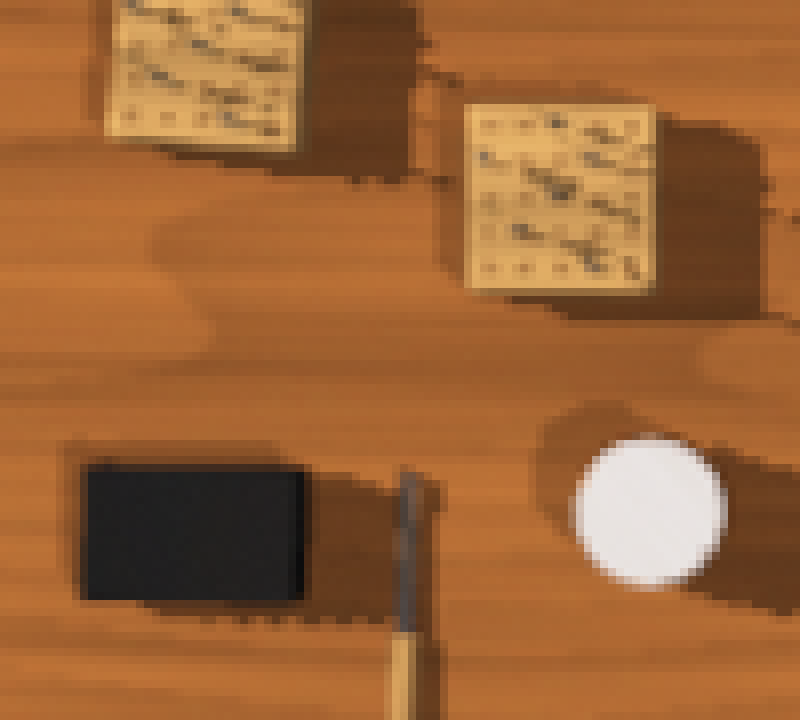

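View pics/topR.png

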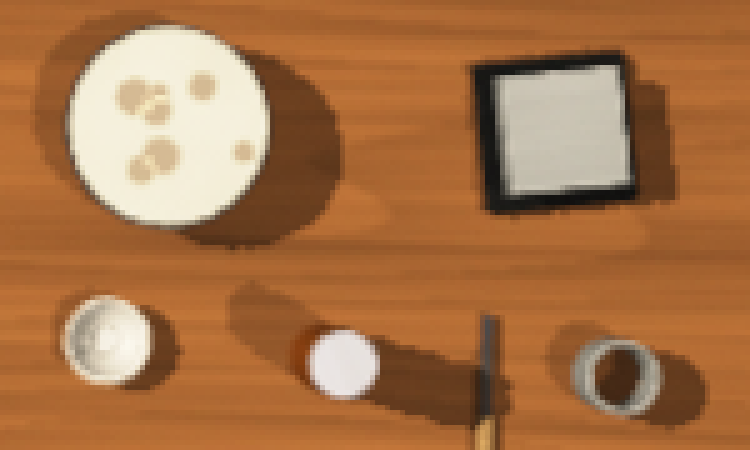

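View pics/sc1.png

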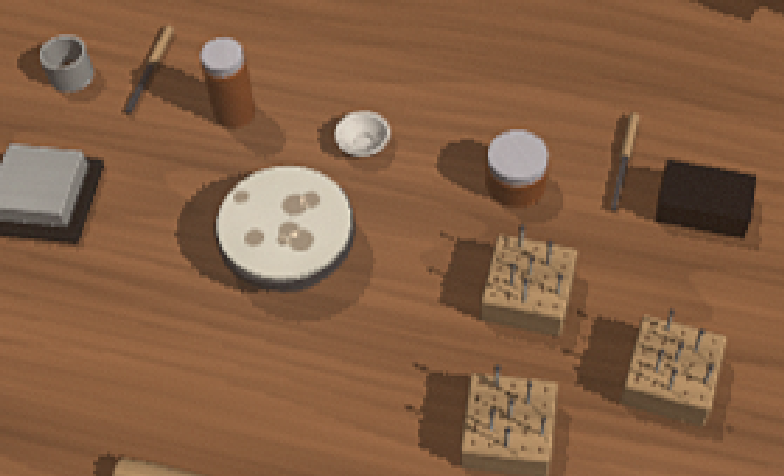

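The crops show each object cleanly: the black block's top at about (203.5,236), the white lids, the pale disc, and the ring rim at (413,244.7). I'll take centres by mask in both views.

```bash
cat > meas.py <<'E'
from h import *
def comp(mask,u,v):
    n,l,st,c=cv2.connectedComponentsWithStats(mask.astype(np.uint8))
    # nearest component to (u,v)
    ys,xs=np.nonzero((l>0)); 
    ok=np.array([st[l[y,x],4]>25 for y,x in zip(ys,xs)]); xs,ys=xs[ok],ys[ok]
    i=np.argmin((xs-u)**2+(ys-v)**2); m=(l==l[ys[i],xs[i]]).astype(np.uint8)
    cs,_=cv2.findContours(m,cv2.RETR_EXTERNAL,cv2.CHAIN_APPROX_NONE)
    return max(cs,key=len)[:,0,:].astype(float), m
def circ(r,mask,u,v,z):
    c,m=comp(mask,u,v)
    P=np.array([ray(r,a,b,z)[:2] for a,b in c])
    (x,y),rad=cv2.minEnclosingCircle(P.astype(np.float32))
    A=np.c_[2*P,np.ones(len(P))]; s=np.linalg.lstsq(A,(P**2).sum(1),rcond=None)[0]
    return s[:2].round(1), round(2*np.sqrt(s[2]+s[:2]@s[:2]),1), len(c)
def rect(r,mask,u,v,z):
    c,m=comp(mask,u,v)
    P=np.array([ray(r,a,b,z)[:2] for a,b in c]).astype(np.float32)
    return cv2.minAreaRect(P)
E
python3 - <<'E'
from meas import *
for n in("top","scene"):
    r=viewer.read_camera(n); hsv=cv2.cvtColor(r["image"],cv2.COLOR_RGB2HSV).astype(int); S,V,H=hsv[...,1],hsv[...,2],hsv[...,0]
    white=(S<50)&(V>140) if n=="top" else (S<60)&(V>115)
    pale=(S<110)&(V>140) if n=="top" else (S<110)&(V>130)
    black=(V<60)&(S<120)
    wood=(V>130)&(S<160)&(H>13)&(H<24)
    for k,P,m in [("tt",(552,-38,45),pale),("sj",(434,141,45),white),("tj",(417.5,-133.5,85),white),("ring",(412,-303,34),(S<110)&(V>70))]:
        u,v=proj(r,P)[0]; print(n,k,circ(r,m,u,v,P[2]))
    for k,P,m in [("b1",(547,177,35),wood),("char",(420,308,32),black)]:
        u,v=proj(r,P)[0]; print(n,k,rect(r,m,u,v,P[2]))
E
```

```text
top tt (array([552.9, -36.4]), np.float64(114.4), 113)
top sj (array([435.7, 141.7]), np.float64(50.7), 50)
top tj (array([ 419.5, -134.6]), np.float64(35.3), 36)
top ring (array([ 413.7, -301.3]), np.float64(46.4), 46)
top b1 ((548.3568725585938, 178.57313537597656), (67.42240905761719, 67.51248168945312), 1.4797757863998413)
top char ((423.4563903808594, 309.93853759765625), (46.7598991394043, 79.11892700195312), 1.5154774188995361)
scene tt (array([552.5, -35. ]), np.float64(114.4), 125)
scene sj (array([437.5, 144. ]), np.float64(54.2), 63)
scene tj (array([ 421.3, -130.8]), np.float64(39.1), 43)
scene ring (array([ 424.3, -293.8]), np.float64(61.8), 58)
scene b1 ((554.06396484375, 180.45806884765625), (80.19483184814453, 69.82054901123047), 1.1126359701156616)
scene char ((433.1233825683594, 311.38409423828125), (66.54436492919922, 78.76583862304688), 0.8633888363838196)
```

```bash
cat > go.py <<'E'
import sys
from h import *
from scipy.spatial.transform import Rotation as Ro
# go.py x y zgrasp yaw_deg [refx ...]: increments from the present pose
x,y,z,yaw=map(float,sys.argv[1:5])
s=env.state(); R0=Ro.from_euler('xyz',s["tcp_rot"]); Rt=Ro.from_euler('xyz',[np.pi,0,np.radians(yaw)])
d=R0.inv().apply(np.array([x,y,z+171])-s["eef_pos"]); w=np.degrees((R0.inv()*Rt).as_rotvec())/6
print("t",round(s["t"],2),"pos",s["eef_pos"].round(1),"rot",s["tcp_rot"].round(4),"open",round(s["opening"],3)); print("d",d.round(1),"r",w.round(2), "rows",np.ceil(max(np.linalg.norm(d)/41.7,np.linalg.norm(w)*6/7.16)))
E
python3 go.py 423 311 120 90; python3 -c "
from cell import env; print(env.grasp_offset)"
```

```text
t 0.35 pos [208.3 589.3 404.6] rot [-3.1414 -0.      2.8018] open 0.995
d [-295.2 -190.8  113.7] r [-0.    0.   11.76] rows 10.0
171.3
```

Emit:
{"method": "play_rows", "body": {
  "increments": [
    {"dx": -295,"dy": -191,"dz": 114,"rz": 11.76},
    {"dx": -295,"dy": -191,"dz": 114,"rz": 11.76},
    {"dx": -295,"dy": -191,"dz": 114,"rz": 11.76},
    {"dx": -295,"dy": -191,"dz": 114,"rz": 11.76},
    {"dx": -295,"dy": -191,"dz": 114,"rz": 11.76},
    {"dx": -295,"dy": -191,"dz": 114,"rz": 11.76},
    {"dx": -295,"dy": -191,"dz": 114,"rz": 11.76},
    {"dx": -295,"dy": -191,"dz": 114,"rz": 11.76}
  ],
  "fingers": 1
}}

```text
invalid input
```

```bash
python3 go.py 423 311 120 90
```

```text
t 0.35 pos [208.3 589.3 404.6] rot [-3.1414 -0.      2.8018] open 0.995
d [-295.2 -190.8  113.7] r [-0.    0.   11.76] rows 10.0
```

Emit:
{"method": "play_rows", "body": {
  "increments": [
    {"dx": -30,"dy": -19,"dz": 11,"rx": 0,"ry": 0,"rz": 1.1}
  ],
  "fingers": 1.0
}}

```text
t: 0.43
eef_pos: [228.4, 563.7, 394.9]
tcp_rot: [3.138, -0.001, 2.691]
ft_force: [0.8, -0.1, -0.4]
opening: 0.999
```

Emit:
{"method": "play_rows", "body": {
  "increments": [
    {"dx": -30,"dy": -19,"dz": 11,"rx": 0,"ry": 0,"rz": 1.1},
    {"dx": -265,"dy": -172,"dz": 102,"rx": 0,"ry": 0,"rz": 10.7}
  ]
}}

```text
t: 0.6
eef_pos: [267.6, 499.3, 370.7]
tcp_rot: [3.136, -0.002, 2.448]
ft_force: [1.2, 0.5, -0.1]
opening: 0.999
```

```bash
python3 go.py 423 311 120 90
```

```text
t 0.6 pos [267.6 499.3 370.7] rot [ 3.1365e+00 -1.9000e-03  2.4476e+00] open 0.999
d [-240.   -45.8   79. ] r [ 0.04 -0.04  8.37] rows 8.0
```

Emit:
{"method": "play_rows", "body": {
  "increments": [
    {"dx": -240,"dy": -46,"dz": 79,"rx": 0,"ry": 0,"rz": 8.37},
    {"dx": -240,"dy": -46,"dz": 79,"rx": 0,"ry": 0,"rz": 8.37},
    {"dx": -240,"dy": -46,"dz": 79,"rx": 0,"ry": 0,"rz": 8.37},
    {"dx": -240,"dy": -46,"dz": 79,"rx": 0,"ry": 0,"rz": 8.37},
    {"dx": -240,"dy": -46,"dz": 79,"rx": 0,"ry": 0,"rz": 8.37},
    {"dx": -240,"dy": -46,"dz": 79,"rx": 0,"ry": 0,"rz": 8.37},
    {"dx": -240,"dy": -46,"dz": 79,"rx": 0,"ry": 0,"rz": 8.37},
    {"dx": -240,"dy": -46,"dz": 79,"rx": 0,"ry": 0,"rz": 8.37}
  ]
}}

```text
t: 1.27
eef_pos: [424.3, 309.0, 290.2]
tcp_rot: [3.141, -0.005, 1.562]
ft_force: [-0.8, -0.9, 0.2]
opening: 1.001
```

```bash
python3 go.py 423 311 22 90; python3 - <<'E'
from h import *
r=viewer.read_camera("wrist"); cv2.imwrite("pics/w1.png",r["image"][:,:,::-1])
print(proj(r,[[423,311,32],[398,351,32],[448,351,32],[398,271,32],[448,271,32]]).round())
E
```

```text
t 1.27 pos [424.3 309.  290.2] rot [ 3.1409 -0.0046  1.5616] open 1.001
d [ 1.6 -1.4 97.2] r [ 0.01 -0.04 -0.09] rows 3.0
[[275. 225.]
 [239. 171.]
 [310. 170.]
 [243. 276.]
 [309. 275.]]
```

View pics/w1.png

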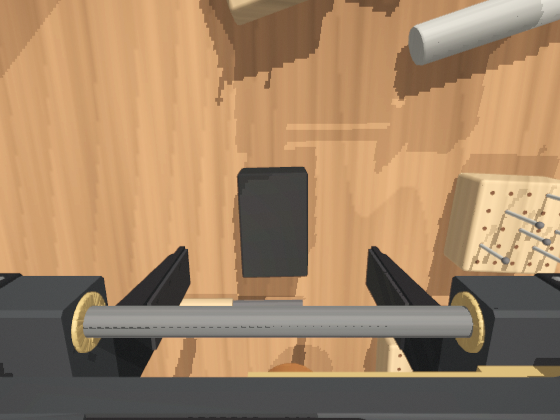

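The wrist view shows the black block at (240–307, 172–276), within 1–3 px of my prediction. I'll grasp it.

Emit:
{"method": "play_rows", "body": {
  "increments": [
    {"dx": 1,"dy": -2,"dz": 40,"rx": 0,"ry": 0,"rz": -0.09},
    {"dx": 1.6,"dy": -2,"dz": 75,"rx": 0,"ry": 0,"rz": -0.09},
    {"dx": 1.6,"dy": -2,"dz": 97,"rx": 0,"ry": 0,"rz": -0.09},
    {"dx": 1.6,"dy": -2,"dz": 97,"rx": 0,"ry": 0,"rz": -0.09},
    {"dx": 1.6,"dy": -2,"dz": 97,"rx": 0,"ry": 0,"rz": -0.09}
  ]
}}

```text
t: 1.73
eef_pos: [420.7, 313.5, 193.4]
tcp_rot: [3.141, -0.005, 1.586]
ft_force: [0.2, -0.1, 0.6]
opening: 0.999
```

Emit:
{"method": "play_rows", "body": {
  "increments": [
    {"dx": 0,"dy": 0,"dz": 0,"rx": 0,"ry": 0,"rz": 0},
    {"dx": 0,"dy": 0,"dz": 0,"rx": 0,"ry": 0,"rz": 0},
    {"dx": 0,"dy": 0,"dz": 0,"rx": 0,"ry": 0,"rz": 0},
    {"dx": 0,"dy": 0,"dz": 0,"rx": 0,"ry": 0,"rz": 0},
    {"dx": 0,"dy": 0,"dz": 0,"rx": 0,"ry": 0,"rz": 0},
    {"dx": 0,"dy": 0,"dz": 0,"rx": 0,"ry": 0,"rz": 0},
    {"dx": 0,"dy": 0,"dz": 0,"rx": 0,"ry": 0,"rz": 0},
    {"dx": 0,"dy": 0,"dz": 0,"rx": 0,"ry": 0,"rz": 0}
  ],
  "fingers": 0.0
}}

```text
t: 2.4
eef_pos: [420.8, 313.5, 193.5]
tcp_rot: [3.141, -0.005, 1.586]
ft_force: [0.0, 0.7, 1.4]
opening: 0.524
```

```bash
python3 go.py 552.7 -36 130 90
```

```text
t 2.4 pos [420.8 313.5 193.5] rot [ 3.141  -0.0047  1.5855] open 0.524
d [-350.8  126.8 -109.1] r [ 0.01 -0.04  0.14] rows 10.0
```

Emit:
{"method": "play_rows", "body": {
  "increments": [
    {"dx": 0,"dy": 0,"dz": -40,"rx": 0,"ry": 0,"rz": 0},
    {"dx": 0,"dy": 0,"dz": -80,"rx": 0,"ry": 0,"rz": 0},
    {"dx": -20,"dy": 7,"dz": -109,"rx": 0,"ry": 0,"rz": 0.14},
    {"dx": -58,"dy": 21,"dz": -109,"rx": 0,"ry": 0,"rz": 0.14},
    {"dx": -97,"dy": 35,"dz": -109,"rx": 0,"ry": 0,"rz": 0.14},
    {"dx": -136,"dy": 49,"dz": -109,"rx": 0,"ry": 0,"rz": 0.14},
    {"dx": -175,"dy": 63,"dz": -109,"rx": 0,"ry": 0,"rz": 0.14},
    {"dx": -213,"dy": 77,"dz": -109,"rx": 0,"ry": 0,"rz": 0.14}
  ]
}}

```text
t: 3.07
eef_pos: [501.1, 99.0, 301.6]
tcp_rot: [3.141, -0.005, 1.571]
ft_force: [0.1, 0.5, -0.5]
opening: 0.521
```

```bash
python3 go.py 552.7 -36 130 90; python3 - <<'E'
from h import *
r=viewer.read_camera("wrist"); cv2.imwrite("pics/w2.png",r["image"][:,:,::-1])
E
```

```text
t 3.07 pos [501.1  99.  301.6] rot [ 3.141  -0.0047  1.571 ] open 0.521
d [-135.    51.6    0. ] r [ 0.01 -0.04  0.  ] rows 4.0
```

View pics/w2.png

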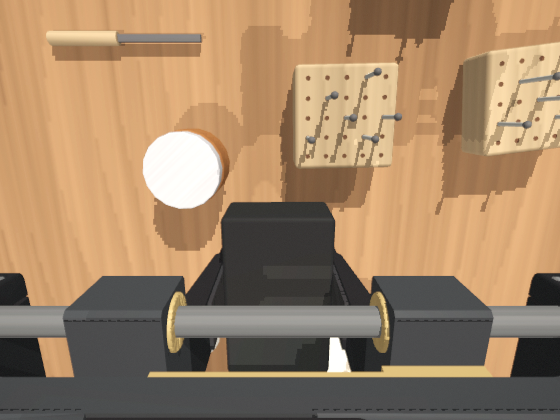

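The block is held level at x 223–334 in the picture, with its +y face at rows 203–221. I'll work out its offset in the hand, and check the burr block and jar from here too.

```bash
python3 - <<'E'
from meas import *
r=viewer.read_camera("wrist"); s=env.state()
R,_=cv2.Rodrigues(np.array(r["rvec"])); print("cam",(-R.T@np.array(r["tvec"]).ravel()).round(), s["eef_pos"].round(1))
zt=s["eef_pos"][2]-171.3+9.8
for v in (203,221): print(v,[ray(r,u,v,z).round(1) for u in(223,334) for z in (zt,zt-32)])
hsv=cv2.cvtColor(r["image"],cv2.COLOR_RGB2HSV).astype(int); S,V=hsv[...,1],hsv[...,2]
print("sj",circ(r,(S<40)&(V>200),180,170,45))
for p in [(297,66),(396,64),(391,166),(296,166)]: print("burr",ray(r,*p,35).round(1))
E
```

```text
cam [504. 171. 282.] [502.5  96.6 301.5]
203 [array([481.2, 136.4, 140. ]), array([476. , 128.6, 108. ]), array([528.4, 136.2, 140. ]), array([533.8, 128.3, 108. ])]
221 [array([480.8, 128.4, 140. ]), array([475.6, 118.8, 108. ]), array([528.7, 128.2, 140. ]), array([534.2, 118.5, 108. ])]
sj (array([435.1, 141.4]), np.float64(52.9), 221)
burr [517.7 204.2  35. ]
burr [583.5 205.2  35. ]
burr [585.9 137.5  35. ]
burr [517.8 137.8  35. ]
```

```bash
python3 - <<'E'
from meas import *
r=viewer.read_camera("wrist"); s=env.state(); print(s["eef_pos"])
cv2.imwrite("pics/w3.png",r["image"][:,:,::-1])
hsv=cv2.cvtColor(r["image"],cv2.COLOR_RGB2HSV).astype(int); H,S,V=hsv[...,0],hsv[...,1],hsv[...,2]
c,m=comp((V<75)&(S<120),280,240); print("blk rows",c[:,1].min())
g=cv2.cvtColor(r["image"],cv2.COLOR_RGB2GRAY); print(g[190:250,280])
E
```

```text
[501.57147034  98.62975672 301.35881069]
blk rows 202.0
[118 116 116 117 119 127 127 128 129 132 134 117  52  53  55  55  55  54
  53  53  53  53  54  52  54  54  54  57  64  67  63  59  56  56  56  54
  57  55  54  54  54  54  54  54  56  54  54  56  53  55  54  56  56  55
  55  54  56  53  54  55]
```

View pics/w3.png

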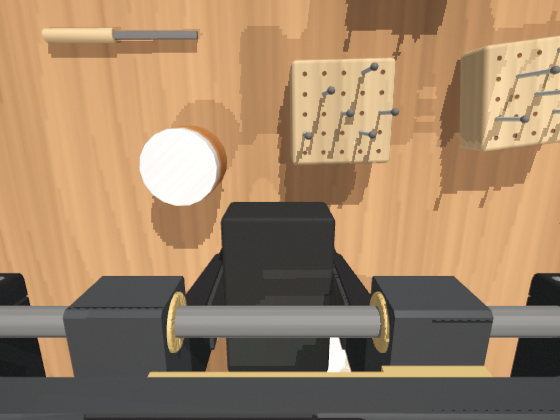

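```bash
python3 - <<'E'
from meas import *
for k in range(4):
    r=viewer.read_camera("wrist"); s=env.state()
    hsv=cv2.cvtColor(r["image"],cv2.COLOR_RGB2HSV).astype(int); S,V=hsv[...,1],hsv[...,2]
    R,_=cv2.Rodrigues(np.array(r["rvec"])); C=-R.T@np.array(r["tvec"]).ravel()
    zt=C[2]+19.5-171.3+9.8
    print(C.round(1),s["eef_pos"].round(1),s["qvel"].round(3)[:2],"sj",circ(r,(S<40)&(V>200),180,170,45)[0],"burr",ray(r,342,110.5,35).round(1),"blk edge",ray(r,280,202,zt-32).round(1),ray(r,280,219,zt).round(1))
E
```

```text
[502.4 175.9 282.2] [501.  100.1 301.3] [ 0.05  -0.004] sj [435.1 141.4] burr [546.6 180.5  35. ] blk edge [503.4 133.9 108.2] [503.2 134.1 140.2]
[501.6 177.3 282.2] [500.6 101.1 301.4] [ 0.032 -0.004] sj [435.  141.5] burr [545.7 182.1  35. ] blk edge [502.6 135.3 108.2] [502.4 135.6 140.2]
[501.2 178.3 282.2] [500.5 101.8 301.4] [ 0.02  -0.004] sj [435.  141.4] burr [545.2 183.2  35. ] blk edge [502.2 136.4 108.2] [502.  136.6 140.2]
[500.9 179.  282.3] [500.4 102.1 301.5] [ 0.011 -0.002] sj [435.  141.4] burr [544.9 183.9  35. ] blk edge [502.  137.  108.3] [501.8 137.2 140.3]
```

The jar reading is steady at (435.0,141.4). The arm was still settling, which explains the scatter in the other values. The block sits about 4 mm toward −y in the hand, so I'll correct for that when placing.

```bash
python3 go.py 552.7 -32 85 90
```

```text
t 3.42 pos [500.4 102.1 301.5] rot [ 3.1415 -0.0048  1.5722] open 0.528
d [-134.4   52.1   44.8] r [ 0.   -0.05  0.01] rows 4.0
```

Emit:
{"method": "play_rows", "body": {
  "increments": [
    {"dx": -35,"dy": 13,"dz": 0,"rx": 0,"ry": -0.05,"rz": 0},
    {"dx": -70,"dy": 26,"dz": 0,"rx": 0,"ry": -0.05,"rz": 0},
    {"dx": -105,"dy": 40,"dz": 20,"rx": 0,"ry": -0.05,"rz": 0},
    {"dx": -134.4,"dy": 52,"dz": 45,"rx": 0,"ry": -0.05,"rz": 0},
    {"dx": -134.4,"dy": 52,"dz": 45,"rx": 0,"ry": -0.05,"rz": 0},
    {"dx": -134.4,"dy": 52,"dz": 45,"rx": 0,"ry": -0.05,"rz": 0},
    {"dx": -134.4,"dy": 52,"dz": 45,"rx": 0,"ry": -0.05,"rz": 0},
    {"dx": -134.4,"dy": 52,"dz": 45,"rx": 0,"ry": -0.05,"rz": 0}
  ]
}}

```text
t: 4.08
eef_pos: [552.4, -30.4, 256.5]
tcp_rot: [3.141, 0.0, 1.574]
ft_force: [-0.1, -0.1, -0.5]
opening: 0.522
```

Emit:
{"method": "play_rows", "body": {
  "increments": [
    {"dx": 0,"dy": 0,"dz": 0,"rx": 0,"ry": 0,"rz": 0},
    {"dx": 0,"dy": 0,"dz": 0,"rx": 0,"ry": 0,"rz": 0}
  ]
}}

```text
t: 4.25
eef_pos: [552.2, -29.1, 257.5]
tcp_rot: [3.14, 0.001, 1.576]
ft_force: [0.4, -0.1, -1.2]
opening: 0.526
```

```bash
python3 - <<'E'
from h import *
r=viewer.read_camera("wrist"); cv2.imwrite("pics/w4.png",r["image"][:,:,::-1])
r=viewer.read_camera("top"); crop(r["image"],270,150,380,240,7,"pics/t4.png")
E
python3 go.py 552.7 -32 67.5 90;
```

```text
t 4.35 pos [552.3 -29.6 257.2] rot [3.1400e+00 6.0000e-04 1.5754e+00] open 0.525
d [-2.4  0.4 18.7] r [0.02 0.01 0.04] rows 1.0
```

View pics/w4.png

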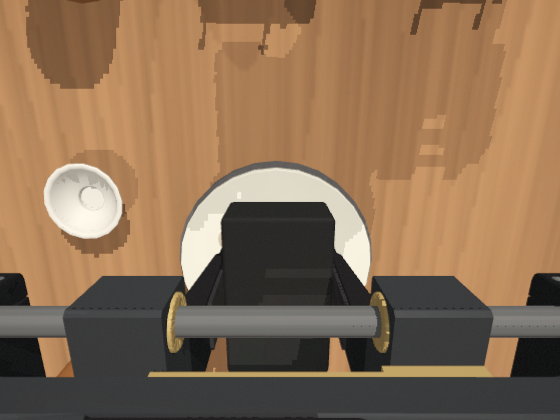

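View pics/t4.png

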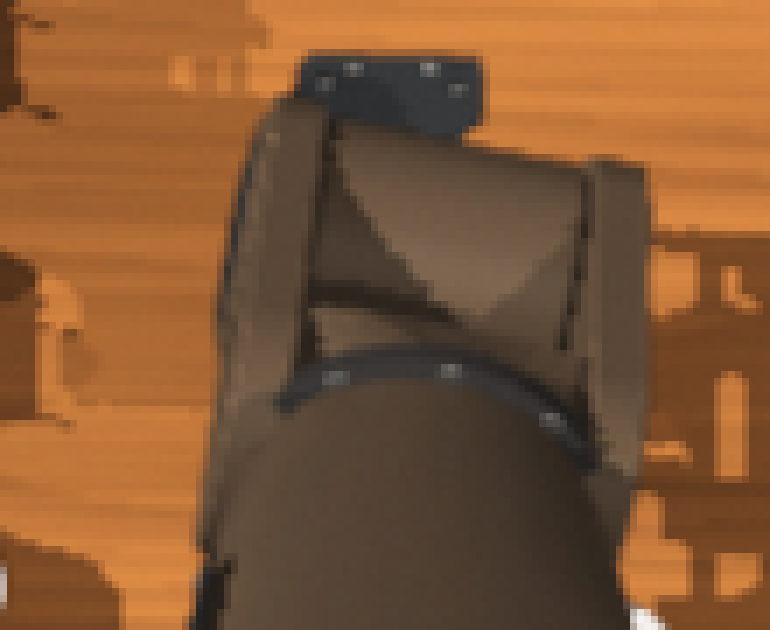

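The top view is blocked by the arm. The wrist view shows the disc rim (columns 182–370, top row about 165) around the block, so I can compare the two in one picture.

```bash
python3 - <<'E'
from meas import *
r=viewer.read_camera("wrist"); s=env.state(); print(s["eef_pos"].round(1))
im=r["image"]; hsv=cv2.cvtColor(im,cv2.COLOR_RGB2HSV).astype(int); S,V=hsv[...,1],hsv[...,2]
m=((S<75)&(V>150)).astype(np.uint8)
# outermost arc: topmost pale pixel per column
P=[]
for u in range(190,363,4):
    v=np.nonzero(m[150:260,u])[0]
    if len(v): P.append(ray(r,u,150+v[0],45)[:2])
P=np.array(P); A=np.c_[2*P,np.ones(len(P))]; q=np.linalg.lstsq(A,(P**2).sum(1),rcond=None)[0]
print("disc",q[:2].round(1),2*np.sqrt(q[2]+q[:2]@q[:2]))
# fixed radius
from scipy.optimize import least_squares
f=least_squares(lambda c:np.hypot(P[:,0]-c[0],P[:,1]-c[1])-57.3,[552,-36]); print(f.x.round(1),abs(f.fun).max().round(1))
zg=s["eef_pos"][2]-171.3
print("edge",ray(r,280,202,zg-22.2).round(1),ray(r,280,219,zg+9.8).round(1), "sides",ray(r,223,230,zg-22.2).round(1),ray(r,334,230,zg-22.2).round(1))
E
```

```text
[552.3 -29.8 257. ]
disc [551.5 -36.2] 112.47717278250127
[551.5 -37.4] 0.5
edge [554.    4.5  63.5] [553.7   4.9  95.5] sides [523.8 -10.9  63.5] [582.8 -10.7  63.5]
```

Emit:
{"method": "play_rows", "body": {
  "increments": [
    {"dx": -1.5,"dy": -0.5,"dz": 9,"rx": 0,"ry": 0,"rz": 0},
    {"dx": -1.5,"dy": -0.5,"dz": 17,"rx": 0,"ry": 0,"rz": 0},
    {"dx": -1.5,"dy": -0.5,"dz": 17,"rx": 0,"ry": 0,"rz": 0},
    {"dx": -1.5,"dy": -0.5,"dz": 17,"rx": 0,"ry": 0,"rz": 0},
    {"dx": -1.5,"dy": -0.5,"dz": 17,"rx": 0,"ry": 0,"rz": 0},
    {"dx": -1.5,"dy": -0.5,"dz": 17,"rx": 0,"ry": 0,"rz": 0}
  ]
}}

```text
t: 4.9
eef_pos: [551.8, -31.4, 239.8]
tcp_rot: [3.141, 0.0, 1.575]
ft_force: [0.4, 0.2, -0.9]
opening: 0.523
```

Emit:
{"method": "play_rows", "body": {
  "increments": [
    {"dx": 0,"dy": 0,"dz": 1,"rx": 0,"ry": 0,"rz": 0},
    {"dx": 0,"dy": 0,"dz": 1.5,"rx": 0,"ry": 0,"rz": 0},
    {"dx": 0,"dy": 0,"dz": 1.5,"rx": 0,"ry": 0,"rz": 0}
  ]
}}

```text
t: 5.15
eef_pos: [551.8, -31.4, 238.4]
tcp_rot: [3.141, 0.0, 1.575]
ft_force: [0.9, -0.7, -0.6]
opening: 0.522
```

Emit:
{"method": "play_rows", "body": {
  "increments": [
    {"dx": 0,"dy": 0,"dz": 0.7,"rx": 0,"ry": 0,"rz": 0},
    {"dx": 0,"dy": 0,"dz": 0.7,"rx": 0,"ry": 0,"rz": 0}
  ]
}}

```text
t: 5.32
eef_pos: [551.7, -31.4, 238.3]
tcp_rot: [3.14, 0.001, 1.575]
ft_force: [-2.0, 0.2, 9.0]
opening: 0.528
```

Emit:
{"method": "play_rows", "body": {
  "increments": [
    {"dx": 0,"dy": 0,"dz": 0,"rx": 0,"ry": 0,"rz": 0},
    {"dx": 0,"dy": 0,"dz": 0,"rx": 0,"ry": 0,"rz": 0},
    {"dx": 0,"dy": 0,"dz": 0,"rx": 0,"ry": 0,"rz": 0},
    {"dx": 0,"dy": 0,"dz": 0,"rx": 0,"ry": 0,"rz": 0},
    {"dx": 0,"dy": 0,"dz": -10,"rx": 0,"ry": 0,"rz": 0},
    {"dx": 0,"dy": 0,"dz": -40,"rx": 0,"ry": 0,"rz": 0},
    {"dx": 0,"dy": 0,"dz": -75,"rx": 0,"ry": 0,"rz": 0},
    {"dx": 0,"dy": 0,"dz": -75,"rx": 0,"ry": 0,"rz": 0}
  ],
  "fingers": 1.0
}}

```text
t: 5.98
eef_pos: [552.4, -31.4, 319.1]
tcp_rot: [3.132, 0.002, 1.575]
ft_force: [0.2, 0.7, 0.6]
opening: 0.987
```

```bash
python3 - <<'E'
from h import *
r=viewer.read_camera("wrist"); cv2.imwrite("pics/w5.png",r["image"][:,:,::-1])
E
python3 go.py 413.5 -302 120 90;
```

```text
t 6.03 pos [551.9 -31.4 316.8] rot [3.1343e+00 1.7000e-03 1.5751e+00] open 0.992
d [-270.  -139.8   25.2] r [0.07 0.02 0.04] rows 8.0
```

View pics/w5.png

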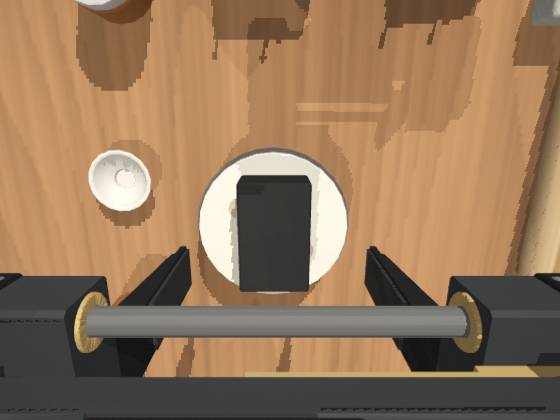

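The block lies on the disc and looks centred (disc columns 200–347, block 237–311). Next is the ring.

Emit:
{"method": "play_rows", "body": {
  "increments": [
    {"dx": -35,"dy": -18,"dz": 0,"rx": 0,"ry": 0,"rz": 0},
    {"dx": -70,"dy": -36,"dz": 0,"rx": 0,"ry": 0,"rz": 0},
    {"dx": -105,"dy": -54,"dz": 0,"rx": 0,"ry": 0,"rz": 0},
    {"dx": -140,"dy": -72,"dz": 0,"rx": 0,"ry": 0,"rz": 0},
    {"dx": -175,"dy": -91,"dz": 0,"rx": 0,"ry": 0,"rz": 0},
    {"dx": -210,"dy": -109,"dz": 0,"rx": 0,"ry": 0,"rz": 0},
    {"dx": -245,"dy": -127,"dz": 10,"rx": 0,"ry": 0,"rz": 0},
    {"dx": -270,"dy": -140,"dz": 25,"rx": 0,"ry": 0,"rz": 0}
  ]
}}

```text
t: 6.7
eef_pos: [411.8, -304.3, 291.5]
tcp_rot: [3.133, 0.003, 1.574]
ft_force: [1.6, 0.7, 0.2]
opening: 1.002
```

Emit:
{"method": "play_rows", "body": {
  "increments": [
    {"dx": -4,"dy": -2,"dz": 0,"rx": 0,"ry": 0,"rz": 0},
    {"dx": -4,"dy": -2,"dz": 0,"rx": 0,"ry": 0,"rz": 0},
    {"dx": -4,"dy": -2,"dz": 0,"rx": 0,"ry": 0,"rz": 0}
  ]
}}

```text
t: 6.95
eef_pos: [409.9, -308.0, 291.4]
tcp_rot: [3.134, 0.002, 1.573]
ft_force: [-0.1, 0.3, -0.5]
opening: 1.004
```

```bash
python3 - <<'E'
from meas import *
r=viewer.read_camera("wrist"); cv2.imwrite("pics/w6.png",r["image"][:,:,::-1])
print(proj(r,[[413.5,-302,34]]))
t=viewer.read_camera("top"); hsv=cv2.cvtColor(t["image"],cv2.COLOR_RGB2HSV).astype(int); S,V=hsv[...,1],hsv[...,2]
crop(t["image"],290,160,360,230,8,"pics/t6.png")
u,v=proj(t,[552,-36,77])[0]; a=rect(t,(V<60)&(S<120),u,v,77); print(a)
E
python3 go.py 413.5 -302 22 90;
```

```text
[[279.47209878 218.05597126]]
((551.8472290039062, -34.2227897644043), (48.20952606201172, 76.59993743896484), 1.2457387447357178)
t 7.05 pos [ 410.4 -307.3  291.8] rot [3.1328 0.0032 1.5753] open 0.998
d [ 5.6  2.3 98.8] r [0.08 0.03 0.04] rows 3.0
```

View pics/w6.png

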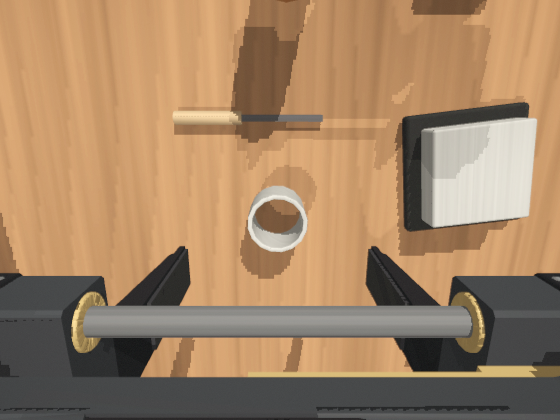

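View pics/t6.png

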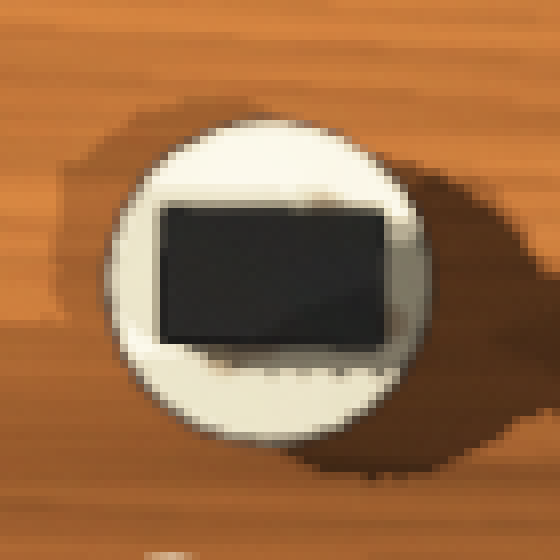

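The block is within about 2 mm of the disc's centre. In the wrist view the ring's rim is centred near (277.5,222). I'll fit it.

```bash
python3 - <<'E'
from meas import *
r=viewer.read_camera("wrist"); 
crop(r["image"],235,175,325,265,7,"pics/w7.png")
print(ray(r,277.5,222,34), ray(r,249,222,34),ray(r,306,222,34))
E
python3 go.py 412 -304.5 22 90;
```

```text
[ 412.78655608 -304.5121779    34.        ] [ 392.19572655 -304.53651015   34.        ] [ 433.40632887 -304.48781146   34.        ]
t 7.1 pos [ 410.4 -307.2  291.9] rot [3.1327 0.0033 1.5757] open 0.998
d [ 3.   0.7 98.9] r [0.08 0.03 0.05] rows 3.0
```

View pics/w7.png

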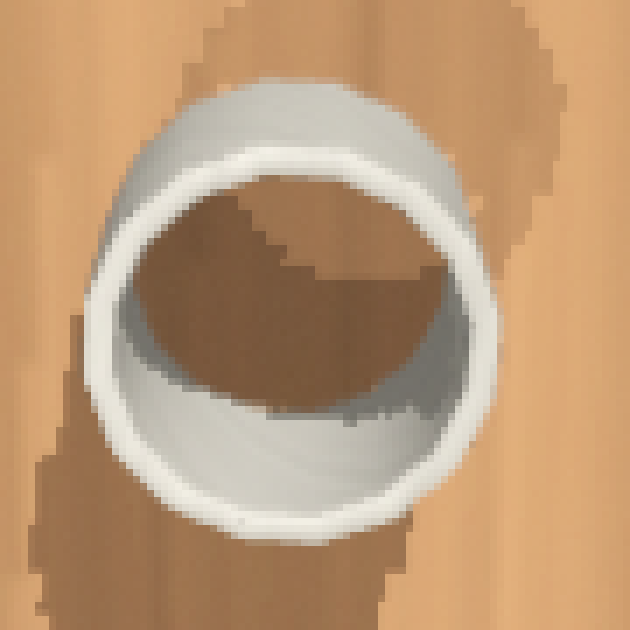

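Emit:
{"method": "play_rows", "body": {
  "increments": [
    {"dx": 2,"dy": 1,"dz": 40,"rx": 0.08,"ry": 0.03,"rz": 0.05},
    {"dx": 2,"dy": 1,"dz": 78,"rx": 0.08,"ry": 0.03,"rz": 0.05},
    {"dx": 2,"dy": 1,"dz": 98,"rx": 0.08,"ry": 0.03,"rz": 0.05},
    {"dx": 2,"dy": 1,"dz": 98,"rx": 0.08,"ry": 0.03,"rz": 0.05},
    {"dx": 2,"dy": 1,"dz": 98,"rx": 0.08,"ry": 0.03,"rz": 0.05},
    {"dx": 2,"dy": 1,"dz": 98,"rx": 0.08,"ry": 0.03,"rz": 0.05}
  ]
}}

```text
t: 7.6
eef_pos: [412.9, -304.8, 194.2]
tcp_rot: [3.141, 0.0, 1.572]
ft_force: [0.3, -1.0, 0.2]
opening: 1.001
```

Emit:
{"method": "play_rows", "body": {
  "increments": [
    {"dx": 0,"dy": 0,"dz": 0,"rx": 0,"ry": 0,"rz": 0},
    {"dx": 0,"dy": 0,"dz": 0,"rx": 0,"ry": 0,"rz": 0},
    {"dx": 0,"dy": 0,"dz": 0,"rx": 0,"ry": 0,"rz": 0},
    {"dx": 0,"dy": 0,"dz": 0,"rx": 0,"ry": 0,"rz": 0},
    {"dx": 0,"dy": 0,"dz": 0,"rx": 0,"ry": 0,"rz": 0},
    {"dx": 0,"dy": 0,"dz": 0,"rx": 0,"ry": 0,"rz": 0},
    {"dx": 0,"dy": 0,"dz": 0,"rx": 0,"ry": 0,"rz": 0},
    {"dx": 0,"dy": 0,"dz": 0,"rx": 0,"ry": 0,"rz": 0}
  ],
  "fingers": 0.0
}}

```text
t: 8.27
eef_pos: [412.9, -304.8, 194.2]
tcp_rot: [3.141, 0.0, 1.572]
ft_force: [-0.5, -0.1, -0.3]
opening: 0.497
```

```bash
python3 go.py 552 -36 130 90; python3 -c "
from cell import *
print(env.state()['ft_force'])"
```

```text
t 8.27 pos [ 412.9 -304.8  194.2] rot [3.1409e+00 4.0000e-04 1.5720e+00] open 0.497
d [ 268.6  139.5 -106.8] r [0.01 0.   0.01] rows 8.0
[-0.52037133 -0.13610475 -0.29228571]
```

Emit:
{"method": "play_rows", "body": {
  "increments": [
    {"dx": 0,"dy": 0,"dz": 0,"rx": 0,"ry": 0,"rz": 0},
    {"dx": 0,"dy": 0,"dz": 0,"rx": 0,"ry": 0,"rz": 0},
    {"dx": 0,"dy": 0,"dz": 0,"rx": 0,"ry": 0,"rz": 0}
  ]
}}

```text
t: 8.52
eef_pos: [412.9, -304.8, 194.2]
tcp_rot: [3.141, 0.0, 1.572]
ft_force: [0.4, 0.3, 0.9]
opening: 0.464
```

Emit:
{"method": "play_rows", "body": {
  "increments": [
    {"dx": 0,"dy": 0,"dz": -40,"rx": 0,"ry": 0,"rz": 0},
    {"dx": 0,"dy": 0,"dz": -80,"rx": 0,"ry": 0,"rz": 0},
    {"dx": 20,"dy": 10,"dz": -112,"rx": 0,"ry": 0,"rz": 0},
    {"dx": 55,"dy": 28,"dz": -115,"rx": 0,"ry": 0,"rz": 0},
    {"dx": 90,"dy": 47,"dz": -115,"rx": 0,"ry": 0,"rz": 0},
    {"dx": 125,"dy": 65,"dz": -115,"rx": 0,"ry": 0,"rz": 0},
    {"dx": 160,"dy": 83,"dz": -115,"rx": 0,"ry": 0,"rz": 0},
    {"dx": 190,"dy": 99,"dz": -115,"rx": 0,"ry": 0,"rz": 0}
  ]
}}

```text
t: 9.18
eef_pos: [512.1, -112.4, 309.3]
tcp_rot: [3.141, 0.0, 1.572]
ft_force: [0.3, -0.4, -1.4]
opening: 0.458
```

```bash
python3 go.py 552 -36 115 90
```

```text
t 9.18 pos [ 512.1 -112.4  309.3] rot [3.1409e+00 2.0000e-04 1.5722e+00] open 0.458
d [76.4 40.  23.3] r [0.01 0.   0.01] rows 3.0
```

Emit:
{"method": "play_rows", "body": {
  "increments": [
    {"dx": 25,"dy": 13,"dz": 0,"rx": 0,"ry": 0,"rz": 0},
    {"dx": 50,"dy": 26,"dz": 8,"rx": 0,"ry": 0,"rz": 0},
    {"dx": 76,"dy": 40,"dz": 18,"rx": 0,"ry": 0,"rz": 0},
    {"dx": 76,"dy": 40,"dz": 23,"rx": 0,"ry": 0,"rz": 0},
    {"dx": 76,"dy": 40,"dz": 23,"rx": 0,"ry": 0,"rz": 0},
    {"dx": 76,"dy": 40,"dz": 23,"rx": 0,"ry": 0,"rz": 0},
    {"dx": 76,"dy": 40,"dz": 23,"rx": 0,"ry": 0,"rz": 0},
    {"dx": 76,"dy": 40,"dz": 23,"rx": 0,"ry": 0,"rz": 0}
  ]
}}

```text
t: 9.85
eef_pos: [551.8, -37.3, 286.8]
tcp_rot: [3.14, 0.0, 1.571]
ft_force: [0.8, 0.6, -1.6]
opening: 0.464
```

```bash
python3 - <<'E'
from meas import *
for i in range(3): r=viewer.read_camera("wrist"); print(env.state()["eef_pos"].round(1))
cv2.imwrite("pics/w8.png",r["image"][:,:,::-1])
im=r["image"]; hsv=cv2.cvtColor(im,cv2.COLOR_RGB2HSV).astype(int); S,V=hsv[...,1],hsv[...,2]
for u in (260,280,300):
  print(u,im[150:270,u].mean(1).astype(int))
print([ (v,ray(r,278,v,77)[1].round(1)) for v in (200,215,230)])
E
```

```text
[551.8 -37.3 286.8]
[551.9 -37.2 286.7]
[551.9 -37.  286.7]
260 [154 216 222 213 214 213 213 214 214 215 214 214 214 214 214 214 214 214
 214 215 214 214 215 215 206 134  42  41  41  40  40  42  41  41  46  47
  46  42  43  43  43  42  44  41  41  43  42  43  41  41  44  42  43  43
  42  42  42  43  42  42  40  42  42  41  43  43  43  41  43  42  41  43
  41  43  41  41  44  42  42  41  43  60 115 157 155 156 159 161 159 161
 162 161 161 162 160 163 163 165 167 167 167 168 170 167 163 172 184 182
 178 171 165 148  94  24  27  26  25  27  38  37]
280 [227 219 214 214 214 213 214 214 215 215 215 215 214 215 215 215 215 215
 215 215 214 215 214 215 205  89  40  41  40  40  41  42  40  44  45  48
  45  43  42  41  45  42  44  42  42  42  41  42  41  43  40  42  42  42
  42  43  41  42  41  44  44  43  43  43  43  41  44  42  43  43  42  44
  40  42  42  41  42  41  93 170 169 170 172 175 173 173 173 174 174 174
 172 173 175 176 175 175 176 176 174 174 174 173 183 195 190 182 173 162
 143  54  26  24  28  25  25  24  26  28  25  26]
300 [ 95 106 167 222 220 213 213 212 213 213 213 214 214 213 214 213 214 214
 214 214 214 215 215 215 205  88  39  41  39  40  40  41  40  41  46  47
  45  44  45  43  42  43  44  43  41  43  43  41  42  43  43  44  41  42
  43  41  44  42  44  41  45  45  43  41  42  43  50  51  50  49  52  50
  50  51  51  51  49  52  48  50  52  51  50  52  87 155 171 172 171 171
 170 171 173 172 170 169 169 172 173 171 171 171 171 172 173 170 172 181
 190 186 181 173 166 157 136  26  26  27  25  26]
[(200, np.float64(-5.8)), (215, np.float64(-14.7)), (230, np.float64(-23.7))]
```

View pics/w8.png

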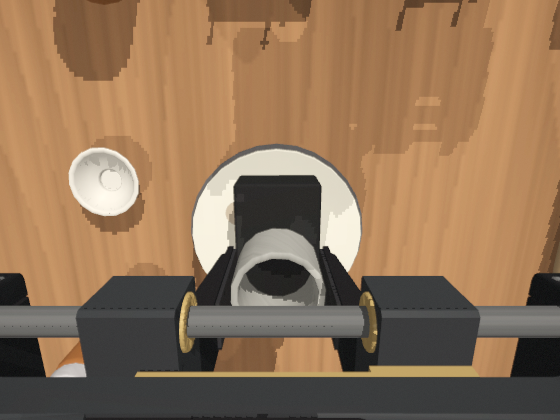

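The ring is held upright. Its lower edge at +y is at (278,228), and the block's top edge at +y is at row 185.

```bash
python3 - <<'E'
from meas import *
r=viewer.read_camera("wrist"); print(env.state()["eef_pos"].round(1))
print("ring c",ray(r,278,227.5,92.5)[1]-22,"block c",ray(r,278,185,77)[1]-40, ray(r,278,175.5,45)[1]-40)
print("block x",ray(r,235.5,186,77)[0],ray(r,320.5,186,77)[0],"ring x",ray(r,232,290,126.5),ray(r,326,290,126.5))
E
```

```text
[551.9 -36.9 286.6]
ring c -38.99221058355359 block c -37.047470320341056 -37.03760086997219
block x 528.8895576897465 576.5088050310137 ring x [531.79426451 -35.5862589  126.5       ] [574.31931769 -35.62426912 126.5       ]
```

Emit:
{"method": "play_rows", "body": {
  "increments": [
    {"dx": 2,"dy": 0,"dz": 8,"rx": 0,"ry": 0,"rz": 0},
    {"dx": 2,"dy": 0,"dz": 14,"rx": 0,"ry": 0,"rz": 0},
    {"dx": 2,"dy": 0,"dz": 14,"rx": 0,"ry": 0,"rz": 0},
    {"dx": 2,"dy": 0,"dz": 14,"rx": 0,"ry": 0,"rz": 0},
    {"dx": 2,"dy": 0,"dz": 14,"rx": 0,"ry": 0,"rz": 0},
    {"dx": 2,"dy": 0,"dz": 14,"rx": 0,"ry": 0,"rz": 0}
  ]
}}

```text
t: 10.55
eef_pos: [552.0, -34.9, 272.6]
tcp_rot: [3.141, 0.0, 1.571]
ft_force: [-0.8, 0.6, -0.3]
opening: 0.463
```

Emit:
{"method": "play_rows", "body": {
  "increments": [
    {"dx": 0,"dy": 0,"dz": 1,"rx": 0,"ry": 0,"rz": 0},
    {"dx": 0,"dy": 0,"dz": 1,"rx": 0,"ry": 0,"rz": 0},
    {"dx": 0,"dy": 0,"dz": 1,"rx": 0,"ry": 0,"rz": 0}
  ]
}}

```text
t: 10.8
eef_pos: [551.9, -34.9, 271.6]
tcp_rot: [3.141, 0.0, 1.571]
ft_force: [0.0, 0.8, -0.3]
opening: 0.462
```

Emit:
{"method": "play_rows", "body": {
  "increments": [
    {"dx": 0,"dy": 0,"dz": 1,"rx": 0,"ry": 0,"rz": 0},
    {"dx": 0,"dy": 0,"dz": 1,"rx": 0,"ry": 0,"rz": 0}
  ]
}}

```text
t: 10.97
eef_pos: [552.0, -34.9, 271.1]
tcp_rot: [3.14, 0.0, 1.571]
ft_force: [-1.5, -0.3, 5.4]
opening: 0.46
```

Emit:
{"method": "play_rows", "body": {
  "increments": [
    {"dx": 0,"dy": 0,"dz": 0,"rx": 0,"ry": 0,"rz": 0},
    {"dx": 0,"dy": 0,"dz": 0,"rx": 0,"ry": 0,"rz": 0},
    {"dx": 0,"dy": 0,"dz": 0,"rx": 0,"ry": 0,"rz": 0},
    {"dx": 0,"dy": 0,"dz": 0,"rx": 0,"ry": 0,"rz": 0},
    {"dx": 0,"dy": 0,"dz": -10,"rx": 0,"ry": 0,"rz": 0},
    {"dx": 0,"dy": 0,"dz": -40,"rx": 0,"ry": 0,"rz": 0},
    {"dx": 0,"dy": 0,"dz": -75,"rx": 0,"ry": 0,"rz": 0},
    {"dx": 0,"dy": 0,"dz": -75,"rx": 0,"ry": 0,"rz": 0}
  ],
  "fingers": 1.0
}}

```text
t: 11.63
eef_pos: [552.6, -34.9, 352.1]
tcp_rot: [3.132, 0.002, 1.572]
ft_force: [1.1, -0.5, 0.5]
opening: 0.961
```

```bash
python3 go.py 435 141.5 130 90
```

```text
t 11.63 pos [552.6 -34.9 352.1] rot [3.1320e+00 1.9000e-03 1.5715e+00] open 0.961
d [ 176.6 -117.9   49.7] r [0.09 0.02 0.01] rows 6.0
```

Emit:
{"method": "play_rows", "body": {
  "increments": [
    {"dx": 33,"dy": -22,"dz": 0,"rx": 0,"ry": 0,"rz": 0},
    {"dx": 66,"dy": -44,"dz": 0,"rx": 0,"ry": 0,"rz": 0},
    {"dx": 99,"dy": -66,"dz": 5,"rx": 0,"ry": 0,"rz": 0},
    {"dx": 132,"dy": -88,"dz": 20,"rx": 0,"ry": 0,"rz": 0},
    {"dx": 165,"dy": -110,"dz": 40,"rx": 0,"ry": 0,"rz": 0},
    {"dx": 176.6,"dy": -118,"dz": 50,"rx": 0.09,"ry": 0,"rz": 0},
    {"dx": 176.6,"dy": -118,"dz": 50,"rx": 0.09,"ry": 0,"rz": 0},
    {"dx": 176.6,"dy": -118,"dz": 50,"rx": 0.09,"ry": 0,"rz": 0}
  ]
}}

```text
t: 12.3
eef_pos: [434.8, 142.1, 300.8]
tcp_rot: [-3.142, 0.002, 1.574]
ft_force: [0.2, -0.4, -0.2]
opening: 1.002
```

```bash
python3 - <<'E'
from meas import *
for i in range(3): r=viewer.read_camera("wrist")
cv2.imwrite("pics/w9.png",r["image"][:,:,::-1])
hsv=cv2.cvtColor(r["image"],cv2.COLOR_RGB2HSV).astype(int); S,V=hsv[...,1],hsv[...,2]
u,v=proj(r,[435,141.5,45])[0]; print(u,v,circ(r,(S<40)&(V>200),u,v,45))
t=viewer.read_camera("top"); crop(t["image"],290,160,360,230,8,"pics/t9.png")
E
python3 go.py 435 141.5 28 90
```

```text
275.7068598618245 226.16242135860247 (array([434.7, 141.8]), np.float64(53.0), 206)
t 12.5 pos [435.6 140.8 301.3] rot [3.1399e+00 1.7000e-03 1.5702e+00] open 0.997
d [  0.9  -0.8 102.3] r [ 0.02  0.02 -0.01] rows 3.0
```

View pics/w9.png

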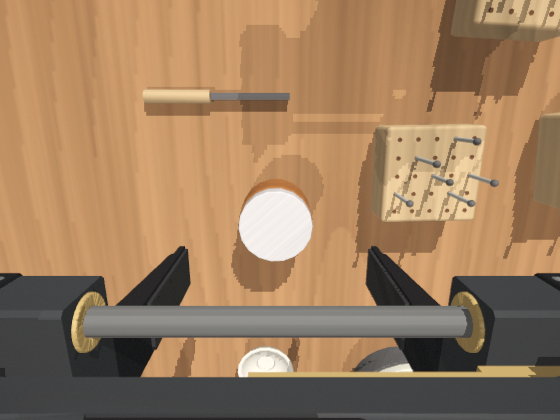

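View pics/t9.png

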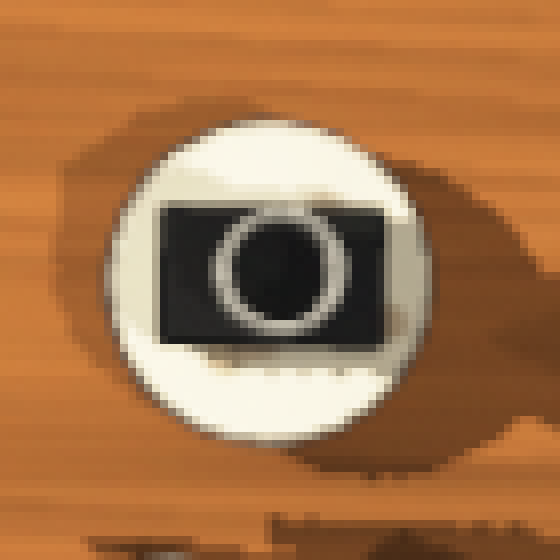

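The ring stands on the block and, allowing for parallax, is within about 2 mm of centre. The short jar's lid is at (276,226), matching the prediction, so I'll descend on it.

Emit:
{"method": "play_rows", "body": {
  "increments": [
    {"dx": 0.9,"dy": -0.8,"dz": 40,"rx": 0,"ry": 0,"rz": 0},
    {"dx": 0.9,"dy": -0.8,"dz": 78,"rx": 0,"ry": 0,"rz": 0},
    {"dx": 0.9,"dy": -0.8,"dz": 100,"rx": 0,"ry": 0,"rz": 0},
    {"dx": 0.9,"dy": -0.8,"dz": 102,"rx": 0,"ry": 0,"rz": 0},
    {"dx": 0.9,"dy": -0.8,"dz": 102,"rx": 0,"ry": 0,"rz": 0},
    {"dx": 0.9,"dy": -0.8,"dz": 102,"rx": 0,"ry": 0,"rz": 0},
    {"dx": 0.9,"dy": -0.8,"dz": 102,"rx": 0,"ry": 0,"rz": 0}
  ]
}}

```text
t: 13.08
eef_pos: [435.5, 141.3, 200.8]
tcp_rot: [3.137, 0.001, 1.57]
ft_force: [1.9, -1.0, 0.1]
opening: 1.0
```

Emit:
{"method": "play_rows", "body": {
  "increments": [
    {"dx": 0,"dy": 0,"dz": 0,"rx": 0,"ry": 0,"rz": 0},
    {"dx": 0,"dy": 0,"dz": 0,"rx": 0,"ry": 0,"rz": 0},
    {"dx": 0,"dy": 0,"dz": 0,"rx": 0,"ry": 0,"rz": 0},
    {"dx": 0,"dy": 0,"dz": 0,"rx": 0,"ry": 0,"rz": 0},
    {"dx": 0,"dy": 0,"dz": 0,"rx": 0,"ry": 0,"rz": 0},
    {"dx": 0,"dy": 0,"dz": 0,"rx": 0,"ry": 0,"rz": 0},
    {"dx": 0,"dy": 0,"dz": 0,"rx": 0,"ry": 0,"rz": 0},
    {"dx": 0,"dy": 0,"dz": 0,"rx": 0,"ry": 0,"rz": 0}
  ],
  "fingers": 0.0
}}

```text
t: 13.75
eef_pos: [435.4, 141.3, 200.8]
tcp_rot: [3.138, 0.001, 1.57]
ft_force: [-0.6, 0.3, 4.0]
opening: 0.585
```

Emit:
{"method": "play_rows", "body": {
  "increments": [
    {"dx": 0,"dy": 0,"dz": 0,"rx": 0,"ry": 0,"rz": 0},
    {"dx": 0,"dy": 0,"dz": 0,"rx": 0,"ry": 0,"rz": 0}
  ]
}}

```text
t: 13.92
eef_pos: [435.4, 141.4, 200.8]
tcp_rot: [3.138, 0.001, 1.57]
ft_force: [0.1, -0.5, 1.9]
opening: 0.583
```

```bash
python3 go.py 550.5 76.5 95 90; python3 - <<'E'
from meas import *
r=viewer.read_camera("top"); hsv=cv2.cvtColor(r["image"],cv2.COLOR_RGB2HSV).astype(int); S,V=hsv[...,1],hsv[...,2]
print(ray(r,290+280/8-.5,160+270/8-.5,111))
E
```

```text
t 13.92 pos [435.4 141.4 200.8] rot [3.1378e+00 1.3000e-03 1.5699e+00] open 0.583
d [-64.9 115.4 -64.7] r [ 0.04  0.01 -0.01] rows 4.0
[553.61360881 -33.99805038 111.        ]
```

Emit:
{"method": "play_rows", "body": {
  "increments": [
    {"dx": 0,"dy": 0,"dz": -30,"rx": 0,"ry": 0,"rz": 0},
    {"dx": 0,"dy": 0,"dz": -65,"rx": 0,"ry": 0,"rz": 0},
    {"dx": -10,"dy": 18,"dz": -80,"rx": 0,"ry": 0,"rz": 0},
    {"dx": -25,"dy": 45,"dz": -80,"rx": 0,"ry": 0,"rz": 0},
    {"dx": -42,"dy": 75,"dz": -80,"rx": 0,"ry": 0,"rz": 0},
    {"dx": -57,"dy": 101,"dz": -80,"rx": 0,"ry": 0,"rz": 0},
    {"dx": -65,"dy": 115.4,"dz": -75,"rx": 0.04,"ry": 0,"rz": 0},
    {"dx": -65,"dy": 115.4,"dz": -70,"rx": 0.04,"ry": 0,"rz": 0}
  ]
}}

```text
t: 14.63
eef_pos: [552.9, 74.7, 271.0]
tcp_rot: [3.14, 0.001, 1.568]
ft_force: [-1.0, -0.1, -1.7]
opening: 0.584
```

Emit:
{"method": "play_rows", "body": {
  "increments": [
    {"dx": 0,"dy": 0,"dz": 0,"rx": 0,"ry": 0,"rz": 0},
    {"dx": 0,"dy": 0,"dz": 0,"rx": 0,"ry": 0,"rz": 0},
    {"dx": 0,"dy": 0,"dz": 0,"rx": 0,"ry": 0,"rz": 0}
  ]
}}

```text
t: 14.88
eef_pos: [552.3, 75.1, 270.9]
tcp_rot: [3.141, 0.001, 1.568]
ft_force: [0.1, 0.1, -0.5]
opening: 0.589
```

```bash
python3 - <<'E'
from meas import *
for i in range(3): r=viewer.read_camera("wrist")
cv2.imwrite("pics/w10.png",r["image"][:,:,::-1])
for z in(35,): print({(u,v):ray(r,u,v,z)[:2].round(1) for u in(200,300,400) for v in(100,200)})
E
python3 go.py 550.5 76.5 29.6 90
```

```text
{(200, 100): array([507. , 161.4]), (200, 200): array([503. , 100.1]), (300, 100): array([566.6, 161.2]), (300, 200): array([567.5,  99.9]), (400, 100): array([626.3, 161. ]), (400, 200): array([632.1,  99.7])}
t 15.03 pos [552.4  75.2 271.3] rot [3.1396e+00 1.4000e-03 1.5686e+00] open 0.582
d [ 1.4 -2.1 70.7] r [ 0.02  0.01 -0.02] rows 2.0
```

View pics/w10.png

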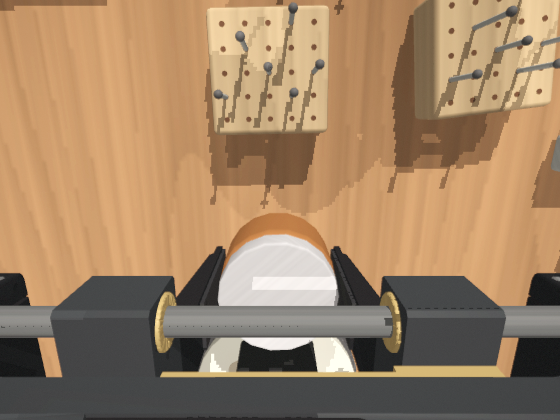

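The jar is held upright. The burr block is at (208–328, 7–132), giving a centre near (548.5,178). I'll set the jar down at about (550.5,76.5).

Emit:
{"method": "play_rows", "body": {
  "increments": [
    {"dx": 1.4,"dy": -2,"dz": 30,"rx": 0,"ry": 0,"rz": 0},
    {"dx": 1.4,"dy": -2,"dz": 55,"rx": 0,"ry": 0,"rz": 0},
    {"dx": 1.4,"dy": -2,"dz": 67,"rx": 0,"ry": 0,"rz": 0},
    {"dx": 1.4,"dy": -2,"dz": 69,"rx": 0,"ry": 0,"rz": 0},
    {"dx": 1.4,"dy": -2,"dz": 69,"rx": 0,"ry": 0,"rz": 0},
    {"dx": 1.4,"dy": -2,"dz": 69,"rx": 0,"ry": 0,"rz": 0},
    {"dx": 1.4,"dy": -2,"dz": 69,"rx": 0,"ry": 0,"rz": 0}
  ]
}}

```text
t: 15.62
eef_pos: [550.8, 76.5, 203.3]
tcp_rot: [3.138, 0.001, 1.569]
ft_force: [0.3, -0.1, -1.5]
opening: 0.584
```

Emit:
{"method": "play_rows", "body": {
  "increments": [
    {"dx": 0,"dy": 0,"dz": 0,"rx": 0,"ry": 0,"rz": 0},
    {"dx": 0,"dy": 0,"dz": 0,"rx": 0,"ry": 0,"rz": 0}
  ]
}}

```text
t: 15.78
eef_pos: [550.9, 76.6, 204.2]
tcp_rot: [3.136, 0.001, 1.569]
ft_force: [0.7, -0.4, -1.3]
opening: 0.581
```

Emit:
{"method": "play_rows", "body": {
  "increments": [
    {"dx": 0,"dy": 0,"dz": 1.5,"rx": 0,"ry": 0,"rz": 0},
    {"dx": 0,"dy": 0,"dz": 3,"rx": 0,"ry": 0,"rz": 0},
    {"dx": 0,"dy": 0,"dz": 3,"rx": 0,"ry": 0,"rz": 0},
    {"dx": 0,"dy": 0,"dz": 3,"rx": 0,"ry": 0,"rz": 0}
  ]
}}

```text
t: 16.12
eef_pos: [550.9, 76.6, 201.1]
tcp_rot: [3.137, 0.001, 1.569]
ft_force: [-0.1, -0.5, -1.7]
opening: 0.586
```

Emit:
{"method": "play_rows", "body": {
  "increments": [
    {"dx": 0,"dy": 0,"dz": 1,"rx": 0,"ry": 0,"rz": 0},
    {"dx": 0,"dy": 0,"dz": 1,"rx": 0,"ry": 0,"rz": 0},
    {"dx": 0,"dy": 0,"dz": 1,"rx": 0,"ry": 0,"rz": 0}
  ]
}}

```text
t: 16.37
eef_pos: [550.9, 76.6, 200.7]
tcp_rot: [3.136, 0.001, 1.569]
ft_force: [-1.9, 0.6, 7.0]
opening: 0.583
```

Emit:
{"method": "play_rows", "body": {
  "increments": [
    {"dx": 0,"dy": 0,"dz": 0,"rx": 0,"ry": 0,"rz": 0},
    {"dx": 0,"dy": 0,"dz": 0,"rx": 0,"ry": 0,"rz": 0},
    {"dx": 0,"dy": 0,"dz": 0,"rx": 0,"ry": 0,"rz": 0},
    {"dx": 0,"dy": 0,"dz": 0,"rx": 0,"ry": 0,"rz": 0},
    {"dx": 0,"dy": 0,"dz": -10,"rx": 0,"ry": 0,"rz": 0},
    {"dx": 0,"dy": 0,"dz": -45,"rx": 0,"ry": 0,"rz": 0},
    {"dx": 0,"dy": 0,"dz": -85,"rx": 0,"ry": 0,"rz": 0},
    {"dx": 0,"dy": 0,"dz": -120,"rx": 0,"ry": 0,"rz": 0}
  ],
  "fingers": 1.0
}}

```text
t: 17.03
eef_pos: [550.1, 76.7, 323.0]
tcp_rot: [3.137, 0.001, 1.569]
ft_force: [0.3, -0.2, -0.0]
opening: 0.995
```

```bash
python3 go.py 419.5 -133.5 175 180; python3 go.py 419.5 -133.5 175 0; python3 -c "
from cell import env; print(env.state()['joints'])"
```

```text
t 17.03 pos [550.1  76.7 323. ] rot [3.1365e+00 1.3000e-03 1.5687e+00] open 0.995
d [-210.5 -130.1  -23.4] r [  0.03   0.05 -15.02] rows 13.0
t 17.03 pos [550.1  76.7 323. ] rot [3.1365e+00 1.3000e-03 1.5687e+00] open 0.995
d [-210.5 -130.1  -23.4] r [ 0.05 -0.03 14.98] rows 13.0
[ 0.0198649   0.49158919  1.82024531 -0.00196832  0.82472988  0.02324917]
```

Emit:
{"method": "play_rows", "body": {
  "increments": [
    {"dx": -10,"dy": -6,"dz": -20,"rx": 0,"ry": 0,"rz": -1.1},
    {"dx": -40,"dy": -25,"dz": -23,"rx": 0,"ry": 0,"rz": -2.2},
    {"dx": -73,"dy": -45,"dz": -23,"rx": 0,"ry": 0,"rz": -3.3},
    {"dx": -105,"dy": -65,"dz": -23,"rx": 0,"ry": 0,"rz": -4.4},
    {"dx": -138,"dy": -85,"dz": -23,"rx": 0,"ry": 0,"rz": -5.5},
    {"dx": -170,"dy": -105,"dz": -23,"rx": 0,"ry": 0,"rz": -6.6},
    {"dx": -200,"dy": -124,"dz": -23,"rx": 0,"ry": 0,"rz": -7.7},
    {"dx": -210.5,"dy": -130,"dz": -23,"rx": 0,"ry": 0,"rz": -8.8}
  ]
}}

```text
t: 17.7
eef_pos: [417.7, -135.4, 346.3]
tcp_rot: [3.14, 0.005, 2.48]
ft_force: [0.4, -1.0, -0.3]
opening: 1.0
```

```bash
python3 go.py 419.5 -133.5 165 180
```

```text
t 17.7 pos [ 417.7 -135.4  346.3] rot [3.1398 0.0052 2.4801] open 1.0
d [-0.2  2.6 10.3] r [ 0.    0.05 -6.32] rows 6.0
```

Emit:
{"method": "play_rows", "body": {
  "increments": [
    {"dx": 0,"dy": 2,"dz": 5,"rx": 0,"ry": 0,"rz": -1.1},
    {"dx": 0,"dy": 2,"dz": 10,"rx": 0,"ry": 0,"rz": -2.2},
    {"dx": 0,"dy": 2,"dz": 10,"rx": 0,"ry": 0,"rz": -3.3},
    {"dx": 0,"dy": 2,"dz": 10,"rx": 0,"ry": 0,"rz": -4.4},
    {"dx": 0,"dy": 2,"dz": 10,"rx": 0,"ry": 0,"rz": -5.5},
    {"dx": 0,"dy": 2,"dz": 10,"rx": 0,"ry": 0,"rz": -6.32},
    {"dx": 0,"dy": 2,"dz": 10,"rx": 0,"ry": 0,"rz": -6.32},
    {"dx": 0,"dy": 2,"dz": 10,"rx": 0,"ry": 0,"rz": -6.32}
  ]
}}

```text
t: 18.37
eef_pos: [418.9, -133.8, 336.8]
tcp_rot: [-3.14, 0.006, 3.139]
ft_force: [-0.4, -0.8, 0.1]
opening: 1.001
```

```bash
python3 - <<'E'
from meas import *
for i in range(3): r=viewer.read_camera("wrist")
cv2.imwrite("pics/w11.png",r["image"][:,:,::-1])
hsv=cv2.cvtColor(r["image"],cv2.COLOR_RGB2HSV).astype(int); S,V=hsv[...,1],hsv[...,2]
u,v=proj(r,[419.5,-133.5,85])[0]; print(u,v,circ(r,(S<40)&(V>200),u,v,85))
t=viewer.read_camera("top"); crop(t["image"],230,150,370,250,5.6,"pics/t11.png")
E
python3 go.py 419.5 -133.5 55 180
```

```text
278.9603659963393 228.0233911700903 (array([ 417.7, -135.7]), np.float64(36.2), 147)
t 18.57 pos [ 419.  -133.8  336.5] rot [-3.1398  0.0053  3.1403] open 1.0
d [  0.    0.5 110.5] r [-0.02  0.05 -0.01] rows 3.0
```

View pics/w11.png

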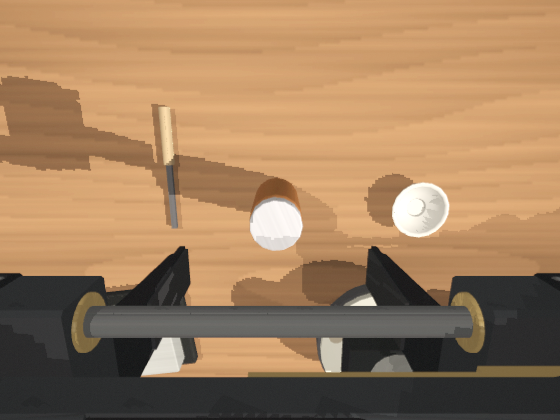

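View pics/t11.png

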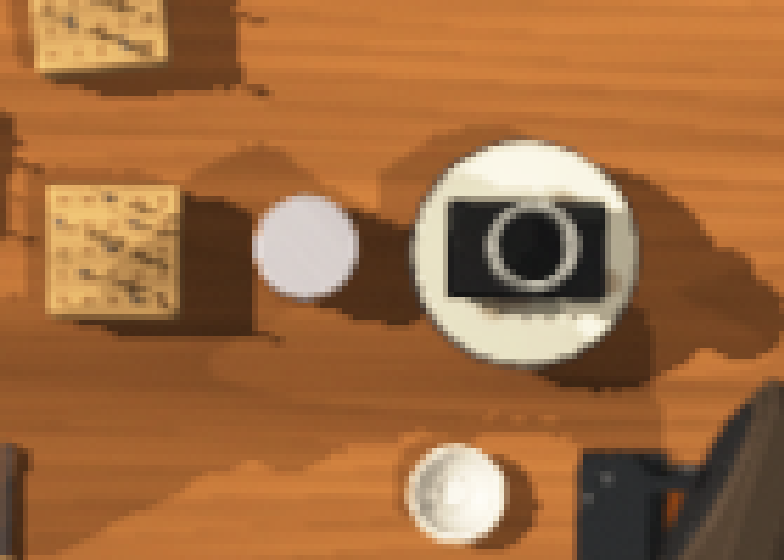

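The short jar stands between the turntable and the burr block. The tall jar's lid is at (276,223), i.e. (418,−135). I'll descend on it.

Emit:
{"method": "play_rows", "body": {
  "increments": [
    {"dx": 0.7,"dy": -1.4,"dz": 35,"rx": 0,"ry": 0.05,"rz": 0},
    {"dx": 0.7,"dy": -1.4,"dz": 70,"rx": 0,"ry": 0.05,"rz": 0},
    {"dx": 0.7,"dy": -1.4,"dz": 100,"rx": 0,"ry": 0.05,"rz": 0},
    {"dx": 0.7,"dy": -1.4,"dz": 110,"rx": 0,"ry": 0.05,"rz": 0},
    {"dx": 0.7,"dy": -1.4,"dz": 110,"rx": 0,"ry": 0.05,"rz": 0},
    {"dx": 0.7,"dy": -1.4,"dz": 110,"rx": 0,"ry": 0.05,"rz": 0},
    {"dx": 0.7,"dy": -1.4,"dz": 110,"rx": 0,"ry": 0.05,"rz": 0}
  ]
}}

```text
t: 19.15
eef_pos: [419.1, -135.5, 227.3]
tcp_rot: [-3.139, 0.001, 3.14]
ft_force: [-0.3, 0.0, 0.1]
opening: 1.003
```

Emit:
{"method": "play_rows", "body": {
  "increments": [
    {"dx": 0,"dy": 0,"dz": 0,"rx": 0,"ry": 0,"rz": 0},
    {"dx": 0,"dy": 0,"dz": 0,"rx": 0,"ry": 0,"rz": 0},
    {"dx": 0,"dy": 0,"dz": 0,"rx": 0,"ry": 0,"rz": 0},
    {"dx": 0,"dy": 0,"dz": 0,"rx": 0,"ry": 0,"rz": 0},
    {"dx": 0,"dy": 0,"dz": 0,"rx": 0,"ry": 0,"rz": 0},
    {"dx": 0,"dy": 0,"dz": 0,"rx": 0,"ry": 0,"rz": 0},
    {"dx": 0,"dy": 0,"dz": 0,"rx": 0,"ry": 0,"rz": 0},
    {"dx": 0,"dy": 0,"dz": 0,"rx": 0,"ry": 0,"rz": 0}
  ],
  "fingers": 0.0
}}

```text
t: 19.82
eef_pos: [419.1, -135.5, 227.2]
tcp_rot: [-3.139, 0.001, 3.14]
ft_force: [0.6, 0.5, -0.9]
opening: 0.498
```

Emit:
{"method": "play_rows", "body": {
  "increments": [
    {"dx": 0,"dy": 0,"dz": 0,"rx": 0,"ry": 0,"rz": 0},
    {"dx": 0,"dy": 0,"dz": 0,"rx": 0,"ry": 0,"rz": 0},
    {"dx": 0,"dy": 0,"dz": 0,"rx": 0,"ry": 0,"rz": 0},
    {"dx": 0,"dy": 0,"dz": 0,"rx": 0,"ry": 0,"rz": 0}
  ]
}}

```text
t: 20.15
eef_pos: [419.1, -135.5, 227.2]
tcp_rot: [-3.139, 0.001, 3.14]
ft_force: [0.2, 0.2, 0.2]
opening: 0.413
```

```bash
python3 go.py 652.7 -36.5 110 180
```

```text
t 20.15 pos [ 419.1 -135.5  227.2] rot [-3.1394e+00  9.0000e-04  3.1398e+00] open 0.413
d [-233.5   99.3  -53.8] r [-0.02  0.01 -0.02] rows 7.0
```

Emit:
{"method": "play_rows", "body": {
  "increments": [
    {"dx": 0,"dy": 0,"dz": -30,"rx": 0,"ry": 0,"rz": 0},
    {"dx": 0,"dy": 0,"dz": -60,"rx": 0,"ry": 0,"rz": 0},
    {"dx": -20,"dy": 0,"dz": -75,"rx": 0,"ry": 0,"rz": 0},
    {"dx": -55,"dy": 0,"dz": -75,"rx": 0,"ry": 0,"rz": 0},
    {"dx": -90,"dy": 0,"dz": -75,"rx": 0,"ry": 0,"rz": 0},
    {"dx": -125,"dy": 0,"dz": -75,"rx": 0,"ry": 0,"rz": 0},
    {"dx": -160,"dy": 0,"dz": -75,"rx": 0,"ry": 0,"rz": 0},
    {"dx": -190,"dy": 0,"dz": -75,"rx": 0,"ry": 0,"rz": 0}
  ]
}}

```text
t: 20.82
eef_pos: [610.9, -135.4, 302.1]
tcp_rot: [-3.139, 0.001, 3.14]
ft_force: [-0.2, -0.7, -2.2]
opening: 0.414
```

Emit:
{"method": "play_rows", "body": {
  "increments": [
    {"dx": -20,"dy": 0,"dz": 0,"rx": 0,"ry": 0,"rz": 0},
    {"dx": -40,"dy": 5,"dz": 0,"rx": 0,"ry": 0,"rz": 0},
    {"dx": -44,"dy": 25,"dz": 0,"rx": 0,"ry": 0,"rz": 0},
    {"dx": -44,"dy": 50,"dz": 0,"rx": 0,"ry": 0,"rz": 0},
    {"dx": -44,"dy": 75,"dz": 10,"rx": 0,"ry": 0,"rz": 0},
    {"dx": -44,"dy": 95,"dz": 20,"rx": 0,"ry": 0,"rz": 0},
    {"dx": -44,"dy": 99,"dz": 30,"rx": 0,"ry": 0,"rz": 0},
    {"dx": -44,"dy": 99,"dz": 40,"rx": 0,"ry": 0,"rz": 0}
  ]
}}

```text
t: 21.48
eef_pos: [654.9, -35.4, 261.0]
tcp_rot: [-3.14, 0.0, -3.141]
ft_force: [-0.5, -0.5, -2.5]
opening: 0.416
```

Emit:
{"method": "play_rows", "body": {
  "increments": [
    {"dx": 0,"dy": 0,"dz": 0,"rx": 0,"ry": 0,"rz": 0},
    {"dx": 0,"dy": 0,"dz": 0,"rx": 0,"ry": 0,"rz": 0},
    {"dx": 0,"dy": 0,"dz": 0,"rx": 0,"ry": 0,"rz": 0}
  ]
}}

```text
t: 21.73
eef_pos: [655.1, -36.4, 261.1]
tcp_rot: [-3.139, 0.0, 3.141]
ft_force: [-0.2, -0.1, -2.9]
opening: 0.41
```

```bash
python3 go.py 652.7 -36.5 56 180; python3 - <<'E'
from meas import *
for i in range(3): r=viewer.read_camera("wrist")
cv2.imwrite("pics/w12.png",r["image"][:,:,::-1])
r=viewer.read_camera("scene"); crop(r["image"],130,120,410,290,2.8,"pics/s12.png")
E
```

```text
t 21.73 pos [655.1 -36.4 261.1] rot [-3.1394e+00  3.0000e-04  3.1409e+00] open 0.41
d [ 2.4 -0.1 34.1] r [-0.02  0.   -0.01] rows 1.0
```

View pics/w12.png

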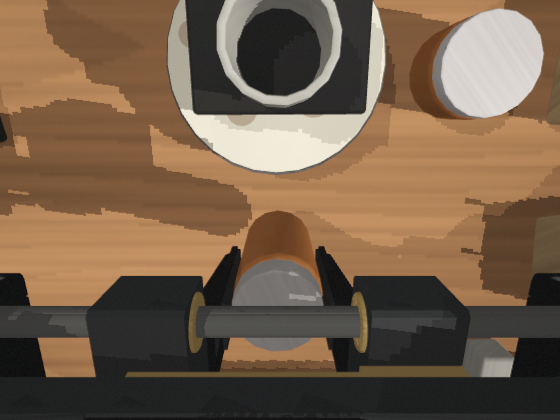

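View pics/s12.png

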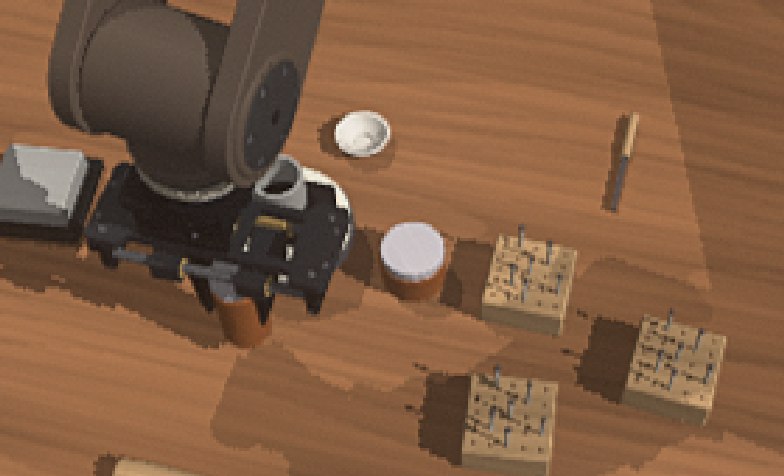

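The tall jar is upright, with its front foot at (278,211). The turntable's back rim is at (277,173). I'll measure the gap from this one picture.

```bash
python3 - <<'E'
from meas import *
r=viewer.read_camera("wrist"); print(env.state()["eef_pos"].round(1))
print("rim",ray(r,277,173,45),"jar foot",ray(r,278,211,33.9)); print("disc sides at row 60",ray(r,168,60,45),ray(r,384,60,45),"jar sides", ray(r,245,240,33.9),ray(r,311,240,33.9))
E
```

```text
[655.  -35.8 261.4]
rim [609.59914865 -36.96326216  45.        ] jar foot [635.30010941 -36.40944379  33.9       ]
disc sides at row 60 [549.69120428 -94.27466475  45.        ] [549.83436827  19.45558615  45.        ] jar sides [654.57109543 -57.58463594  33.9       ] [654.6027617  -15.27005593  33.9       ]
```

Emit:
{"method": "play_rows", "body": {
  "increments": [
    {"dx": 2,"dy": -0.5,"dz": 15,"rx": 0,"ry": 0,"rz": 0},
    {"dx": 3.8,"dy": -0.5,"dz": 27,"rx": 0,"ry": 0,"rz": 0},
    {"dx": 3.8,"dy": -0.5,"dz": 32,"rx": 0,"ry": 0,"rz": 0},
    {"dx": 3.8,"dy": -0.5,"dz": 32,"rx": 0,"ry": 0,"rz": 0},
    {"dx": 3.8,"dy": -0.5,"dz": 32,"rx": 0,"ry": 0,"rz": 0},
    {"dx": 3.8,"dy": -0.5,"dz": 32,"rx": 0,"ry": 0,"rz": 0},
    {"dx": 3.8,"dy": -0.5,"dz": 32,"rx": 0,"ry": 0,"rz": 0}
  ]
}}

```text
t: 22.57
eef_pos: [651.4, -36.4, 230.2]
tcp_rot: [-3.139, 0.002, 3.142]
ft_force: [0.3, 0.2, -2.3]
opening: 0.414
```

Emit:
{"method": "play_rows", "body": {
  "increments": [
    {"dx": 0,"dy": 0,"dz": 0.5,"rx": 0,"ry": 0,"rz": 0},
    {"dx": 0,"dy": 0,"dz": 0.5,"rx": 0,"ry": 0,"rz": 0}
  ]
}}

```text
t: 22.73
eef_pos: [651.5, -36.4, 230.2]
tcp_rot: [-3.139, 0.003, 3.142]
ft_force: [0.5, 0.0, -1.9]
opening: 0.419
```

Emit:
{"method": "play_rows", "body": {
  "increments": [
    {"dx": 0,"dy": 0,"dz": 1.5,"rx": 0,"ry": 0,"rz": 0},
    {"dx": 0,"dy": 0,"dz": 2.5,"rx": 0,"ry": 0,"rz": 0},
    {"dx": 0,"dy": 0,"dz": 2.5,"rx": 0,"ry": 0,"rz": 0},
    {"dx": 0,"dy": 0,"dz": 2.5,"rx": 0,"ry": 0,"rz": 0}
  ]
}}

```text
t: 23.07
eef_pos: [651.5, -36.4, 227.5]
tcp_rot: [-3.139, 0.003, 3.142]
ft_force: [-0.4, -0.2, -2.3]
opening: 0.414
```

Emit:
{"method": "play_rows", "body": {
  "increments": [
    {"dx": 0,"dy": 0,"dz": 1,"rx": 0,"ry": 0,"rz": 0},
    {"dx": 0,"dy": 0,"dz": 1,"rx": 0,"ry": 0,"rz": 0},
    {"dx": 0,"dy": 0,"dz": 1,"rx": 0,"ry": 0,"rz": 0}
  ]
}}

```text
t: 23.32
eef_pos: [651.6, -36.4, 227.2]
tcp_rot: [-3.139, 0.003, 3.142]
ft_force: [-1.4, 0.8, 5.0]
opening: 0.41
```

In contact, so I'll release and lift.

Emit:
{"method": "play_rows", "body": {
  "increments": [
    {"dx": 0,"dy": 0,"dz": 0,"rx": 0,"ry": 0,"rz": 0},
    {"dx": 0,"dy": 0,"dz": 0,"rx": 0,"ry": 0,"rz": 0},
    {"dx": 0,"dy": 0,"dz": 0,"rx": 0,"ry": 0,"rz": 0},
    {"dx": 0,"dy": 0,"dz": 0,"rx": 0,"ry": 0,"rz": 0},
    {"dx": 0,"dy": 0,"dz": 0,"rx": 0,"ry": 0,"rz": 0},
    {"dx": 0,"dy": 0,"dz": -15,"rx": 0,"ry": 0,"rz": 0},
    {"dx": 0,"dy": 0,"dz": -50,"rx": 0,"ry": 0,"rz": 0},
    {"dx": 0,"dy": 0,"dz": -90,"rx": 0,"ry": 0,"rz": 0}
  ],
  "fingers": 1.0
}}

```text
t: 23.98
eef_pos: [651.0, -36.1, 316.2]
tcp_rot: [-3.14, -0.001, 3.141]
ft_force: [1.2, -0.7, 0.0]
opening: 0.92
```

Emit:
{"method": "play_rows", "body": {
  "increments": [
    {"dx": 0,"dy": 0,"dz": -40,"rx": 0,"ry": 0,"rz": 0},
    {"dx": 0,"dy": -30,"dz": -60,"rx": 0,"ry": 0,"rz": 0},
    {"dx": 0,"dy": -70,"dz": -60,"rx": 0,"ry": 0,"rz": 0},
    {"dx": 0,"dy": -110,"dz": -60,"rx": 0,"ry": 0,"rz": 0},
    {"dx": 10,"dy": -150,"dz": -60,"rx": 0,"ry": 0,"rz": 0},
    {"dx": 40,"dy": -180,"dz": -60,"rx": 0,"ry": 0,"rz": 0},
    {"dx": 70,"dy": -210,"dz": -60,"rx": 0,"ry": 0,"rz": 0},
    {"dx": 80,"dy": -240,"dz": -60,"rx": 0,"ry": 0,"rz": 0}
  ]
}}

```text
t: 24.65
eef_pos: [568.3, -277.1, 376.7]
tcp_rot: [-3.14, -0.003, 3.141]
ft_force: [0.3, 0.8, -1.0]
opening: 0.997
```

```bash
python3 - <<'E'
from meas import *
for n in("top","scene"):
    r=viewer.read_camera(n); hsv=cv2.cvtColor(r["image"],cv2.COLOR_RGB2HSV).astype(int); S,V,H=hsv[...,1],hsv[...,2],hsv[...,0]
    if n=="top": crop(r["image"],230,130,370,230,5.6,"pics/t13.png")
    else: crop(r["image"],130,120,410,290,2.8,"pics/s13.png")
    white=(S<50)&(V>140) if n=="top" else (S<60)&(V>115)
    pale=(S<110)&(V>140) if n=="top" else (S<110)&(V>130)
    for k,P,m in [("tt",(552,-38,45),pale),("sj",(551,76.5,45),white),("tj",(652,-36.5,85),white)]:
        u,v=proj(r,P)[0]; print(n,k,circ(r,m,u,v,P[2]))
E
```

```text
top tt (array([557.4, -39.9]), np.float64(41.5), 60)
top sj (array([553.1,  77.1]), np.float64(50.7), 49)
top tj (array([651.5, -35.7]), np.float64(34.3), 34)
scene tt (array([561.8, -39.6]), np.float64(113.8), 323)
scene sj (array([554.8,  79.5]), np.float64(53.8), 59)
scene tj (array([587.5, -25.8]), np.float64(107.2), 322)
```

View pics/t13.png

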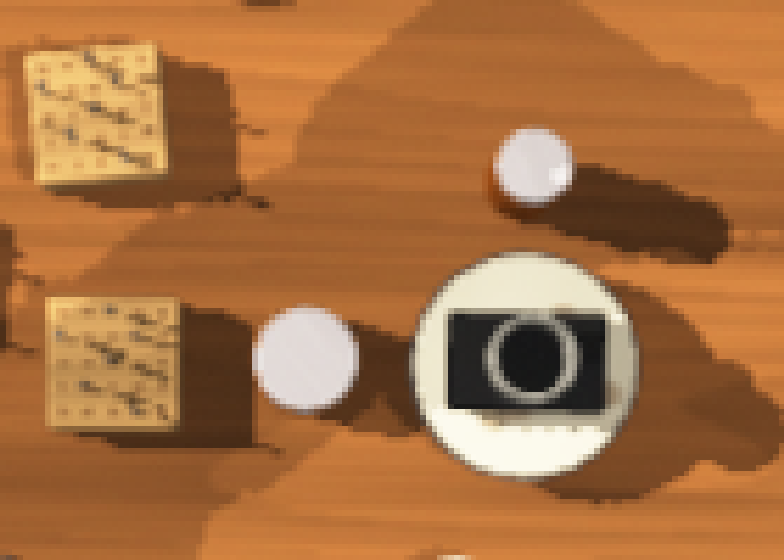

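View pics/s13.png

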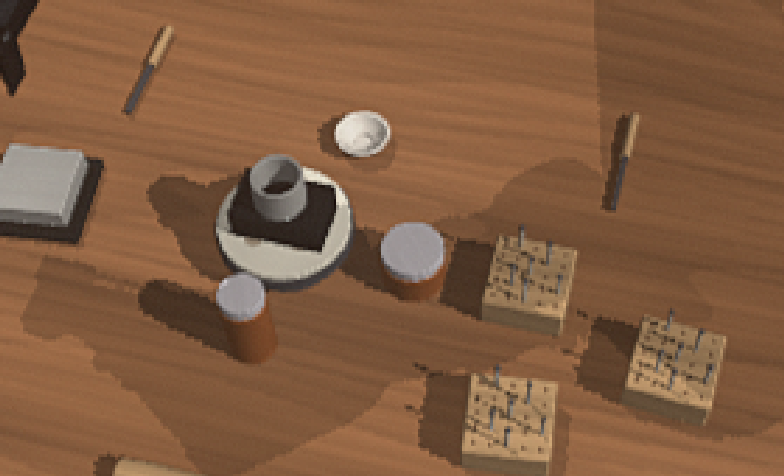

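Both views show everything in place and upright. By the top view the tall jar is at (651.5,−35.7), about a 19 mm gap, and the short jar is at (553,77). The gripper is clear, so I'll hand it in.

```bash
python3 -c "
from cell import env
print(env.job_done())"
```

```text
the job is handed in; nothing more can be done
None
```

The soldering place is laid out in the order asked and the job is handed in, at about 25 s of the 112 s allowed. I have no verdict, only my own last camera checks. Both jars stayed upright in every picture, and the gripper is open and clear of everything.

| Item | Last check | Target |
|---|---|---|
| Charcoal block | flat on the disc, about 2 mm from its centre | middle of the turntable |
| Napkin ring | upright, about 2 mm from the block's centre | middle of the block |
| Short jar | centre about (553, 77) | between turntable (552.7, −36) and burr block (548.5, 178) |
| Tall jar | centre about (651.5, −35.7), gap about 19 mm | straight behind, gap about 2 cm |

- **Short jar:** "midway" could mean halfway between the two centres (y ≈ 71) or equal gaps to the two edges (y ≈ 84). I aimed at y = 76.5, between the two, so it is about 6–7 mm off either reading.
- **Views that disagreed:** camera estimates of the same point differed by 1–3 mm. The wrist view put the turntable about 3 mm nearer the robot than the top view, which would make the tall jar's gap about 22 mm.
- **Failed checks:** in the last scene view the fits for the turntable and the tall jar merged with each other. In the last top view the turntable fit was broken by the block and ring. I used the earlier turntable centre and judged those by eye.

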